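Change the cartridges of the wheel-water filter

ROBOT

A 7-joint arm with a two-finger parallel gripper is mounted at the origin on the work surface. World frame = base frame: x ahead of the robot, y to its left, z up, the work surface at z = 0. Lengths are in m, angles in rad, forces in N, time in s.
With the tool pointing down it reaches from about 0.35 to 0.9 m from the base axis. Payload 7.2 kg.
Tool frame: the origin (TCP) lies at the very end of the fingers, on their centre line; the grasp point (between the pads) lies 19 mm behind it; z points along the fingers, y is the line along which they close (so a half turn about z gives the same grasp; the last joint's range is limited). The gripper opens to 88 mm and grips with 3 to 60 N. Pads are 20 mm wide; open, the fingers measure 115 mm over their backs; the gripper's body (75 mm by 178 mm) begins 61 mm behind the grasp point.
Start: joints at [-1.379, 0.411, -0.013, 1.596, 0.006, 1.134, -0.082], TCP at [0.161, 0.604, 0.223] pointing down, gripper open.
Joint ranges: [-2.95, 2.95], [-0.29, 1.99], [-1.47, 1.44], [0.14, 2.54], [-1.03, 4.17], [0.13, 1.85], [-2.86, 2.86]. Speed limits (rad/s): [2.39, 2.39, 3.01, 3.01, 3.14, 3.14, 3.14].

INTERFACE

Orientations are given as a rotation vector (axis times angle).
In Python, from cell import r gives the robot as it stands.
- The arm moves only by the tool send_rows, never from a script. Its argument "series" is a list of rows, each a list of 3 entries, a list of its own where there are three numbers: the shift along the tool's x, y, z in mm, then the turn about the tool's z in rad, then the opening, from 0 (shut) to 1 (fully open). In form: [[[x, y, z], roll, hand], ...]. A call has 1 to 12 rows; each row is the pose to reach, as a shift and turn from the pose commanded when the call began, along the tool's axes at that moment; what a row does not reach only later rows make up. A row lasts 1/8 s, in which the tool goes at most 62.5 mm and 10.7 degrees, less where a joint would pass 70% of its speed; a pose out of reach is approached as far as the arm can. A call with a gripper value outside its range is refused whole. The fingers move at their own pace and stop on an object; the grip force is fixed at half the most. Time passes only in rows, so rows that repeat a pose let the fingers close. It gives the time, the measured TCP pose, the force, the opening and the grip force at its end, in the units of the state.
- r.read_state(): the state, without advancing time (a new reading comes with each control period).
- r.get_image(name): name is "scene" or "top"; returns the picture (420x560x3 uint8, red, green, blue); there is no depth.
- r.camera_params(name): a dict with "vfov" (degrees; the focal length in pixels is half the picture's height over the tangent of half this angle, whatever the lens; pixels are square), "cx", "cy" (the principal point, pixels), "distortion" ([k1, k2, p1, p2, k3] as OpenCV has them; the pictures are not rectified), "cam_to_world" (4x4, takes a point from camera to world coordinates). Camera axes: x right, y down, z forward; pixel columns grow to the right and rows downward; lengths in m; the calibration is good to about 2 mm. A picture is of the moment at which its call begins. camera_params takes no time and is no camera call.
- r.hand_in(): hands the job in; it is judged then, once.
Trained networks look in the newest picture that a camera, given by its name, has taken for a name from the list of things; names that differ only in an ending like _2 or _b are one class to them, and where a whole thing is asked for, a point or a joint stands for the part that bears it (a point fixed in the world has none). Each returns a list of dicts, best first, with "p" (0 to 1); they miss things now and then, are a little off and sometimes report something else, mostly with a low value. They report only what shows in the picture. A call takes as long as a camera call. They do not tell look-alikes from the thing itself.
- r.boxes_of(camera, target): "point" ([x, y, z] in m, in the coordinates of the camera as it stood for that picture, good to about 4 mm: the middle of the surface that is visible of it).
The state is a dict: "t": time; "joints": joint angles; "dq": joint speeds; "joint_torque": joint torques, N m; "ee_pos": TCP position; "tool_rot": TCP orientation; "force": force on the tool from outside, world axes, zero at the start; "torque": the same for the moment, N m; "width": opening from 0.0 (shut) to 1.0 (fully open); "gripper_force": force on a finger pad.
Only numpy, scipy, OpenCV 4.12 (cv2) and the standard library are available. Lean on these libraries where they do the work, as an engineer would, in place of code of your own. Each camera call takes 0.05 s, during which the arm holds its last target. There are 200 camera calls.

TASK

Service the potter's-wheel rinse-water filter: push the filling knife into the notch under the front edge of its stuck cover, lever the cover up with the blade and swing it right back. Fit every filter cartridge that stands on the bench into a port of its own, pushing it down against the spring and turning it a quarter turn clockwise to the stop so that it stays locked down. Then shut the cover fully and leave the knife lying flat on the plywood ware board, without disturbing the yellow bowl or the glaze jar.

Things in the scene. Friction and masses are not known exactly. Their poses are not given: they have to be found in the camera images.
- unit: Fixed filter unit: grey case 140 (its x) x 280 (its y) x 80 mm high, aluminium deck on top, hidden at first by a white hood-shaped cover. Origin: centre of its underside on the bench, z up. Its front, with the pry notch, is its -x side; the cover's hinge runs along y at the rear (+x) edge. Place and yaw differ from start to start. Three bayonet ports in a row along y, the middle one at x = y = 0.
- port1 (a point): Centre of the mouth of the port at unit y = -80 mm, on the top face of its steel ring, 83 mm above the bench; axes as the unit's. Ring 6 mm thick, bore 48 mm, 76 mm across outside. Two entry slots for the lugs, 14 mm wide, reach 34 mm from the centre along the unit's +y and -y. Below the ring the lugs turn 90 degrees clockwise (seen from above) to hard stops, then along the unit's x.
- port2 (a point): The same for the middle port, unit y = 0. In each port a spring valve plate waits 36 mm below the mouth and is pushed down 9 mm as a cartridge goes home (4 N at first contact, 7.6 N fully home). A cartridge that is in but not locked stands with its cap 9 mm above the ring; a locked one is held up against the ring by the spring, its cap 2 mm above the ring. A port left over stays empty.
- port3 (a point): The same for the port at unit y = +80 mm. Turning anticlockwise from the slots is blocked. Side clearance of a cartridge in the bore 2 mm, of a lug in its slot 3 mm.
- cover (a joint): Angle of the cover: 0 shut, 2.25 rad swung right back (end of travel). The hinge is stiff (0.3 N m friction), so the cover (0.3 kg) stays where it is left. No handle; shut, it sits flush on the case. It is a hollow hood open below, 140 x 280 mm, 54 mm high, walls 4 mm, top face 134 mm above the bench when shut.
- cover_lip (a point): Middle of the lower edge of the cover's front wall (2 mm behind the front face), 80 mm above the bench when shut, 138 mm from the hinge line; moves with the cover. Right below it is the case's pry notch: 50 mm wide along the unit's y, 8 mm high (72 to 80 mm above the bench), open to the front and 23 mm deep.
- cover_hinge (a point): Middle of the hinge line, at the unit's (x 70, y 0, z 84) mm; the line is along the unit's y.
- cover_front_top (a point): Middle of the cover's upper front edge, 140 mm in front of the hinge line and 50 mm above it when shut; moves with the cover. With the cover swung right back it is 127 mm behind the hinge line and 78 mm above it.
- knife: Loose filling knife (putty knife), 0.12 kg, lying flat on the ware board: wooden handle 100 x 24 mm, 20 mm thick, stiff steel blade 34 mm wide, 2.5 mm thick in the handle's mid-plane. Origin: centre of the handle (10 mm above what it lies on); x along the knife to the blade, y across it, z up. Blade from 50 to 138 mm along x.
- knife_tip (a point): Middle of the blade's front edge, 138 mm along x from the knife's origin.
- board: Fixed plywood ware board on the bench, 300 (its x) x 140 (its y) x 12 mm thick. Origin: centre of its underside.
- cartridge1: Loose filter cartridge, 0.16 kg, upright on the bench: white body with steel foot, 44 mm across, 45 mm high, above it a grey cap 60 mm across, 10 mm thick, and on that a grip wing 44 mm long (its x), 10 mm thick (its y), 32 mm high; 87 mm in all. Origin: centre of the underside, z up. Two lugs in line with the wing (+x and -x). Two or three of the three cartridges are present.
- cartridge2: Same as cartridge1 (may be absent). Lugs: 8 mm wide, 5 mm high, reaching 31 mm from the axis, tops 8 mm below the cap's underside; half a turn gives the same part.
- cartridge3: Same as cartridge1 (may be absent). Pressed fully home in a port, a cartridge's origin is 45 mm below the port's mouth; locked, 43 mm; in but not locked, 36 mm.
- bowl: Bystander: yellow plastic bowl, 130 mm across, 60 mm high. Origin under its centre.
- jar: Bystander: glaze jar with a white lid, 70 mm across, 85 mm high. Origin under its centre.
There are look-alikes about, which are no part of the job. Leave any blue, green or red look-alike of the cartridge2 alone.

How it is judged:
On the way, in this order (a step that is already met when the one before it is completed fails the run):
1. the cover is levered up by the knife blade under its front edge (value of joint cover above 0.15 rad and distance between knife_tip and cover_lip below 0.045 m), for 0.1 s.
2. the cover is swung right back (value of joint cover above 1.9 rad), for 0.2 s.
3. every cartridge is locked in a port of its own (((horizontal distance between cartridge1 and port1 below 0.005 m and z of cartridge1 in the frame of port1 between -0.049 and -0.0405 m and angle between the x axis of cartridge1 and the x axis of unit, either way round below 0.35 rad) or (horizontal distance between cartridge1 and port2 below 0.005 m and z of cartridge1 in the frame of port2 between -0.049 and -0.0405 m and angle between the x axis of cartridge1 and the x axis of unit, either way round below 0.35 rad) or (horizontal distance between cartridge1 and port3 below 0.005 m and z of cartridge1 in the frame of port3 between -0.049 and -0.0405 m and angle between the x axis of cartridge1 and the x axis of unit, either way round below 0.35 rad)) and ((horizontal distance between cartridge2 and port1 below 0.005 m and z of cartridge2 in the frame of port1 between -0.049 and -0.0405 m and angle between the x axis of cartridge2 and the x axis of unit, either way round below 0.35 rad) or (horizontal distance between cartridge2 and port2 below 0.005 m and z of cartridge2 in the frame of port2 between -0.049 and -0.0405 m and angle between the x axis of cartridge2 and the x axis of unit, either way round below 0.35 rad) or (horizontal distance between cartridge2 and port3 below 0.005 m and z of cartridge2 in the frame of port3 between -0.049 and -0.0405 m and angle between the x axis of cartridge2 and the x axis of unit, either way round below 0.35 rad)) and ((horizontal distance between cartridge3 and port1 below 0.005 m and z of cartridge3 in the frame of port1 between -0.049 and -0.0405 m and angle between the x axis of cartridge3 and the x axis of unit, either way round below 0.35 rad) or (horizontal distance between cartridge3 and port2 below 0.005 m and z of cartridge3 in the frame of port2 between -0.049 and -0.0405 m and angle between the x axis of cartridge3 and the x axis of unit, either way round below 0.35 rad) or (horizontal distance between cartridge3 and port3 below 0.005 m and z of cartridge3 in the frame of port3 between -0.049 and -0.0405 m and angle between the x axis of cartridge3 and the x axis of unit, either way round below 0.35 rad))), for 0.2 s.
At the end, for the whole second after the job is handed in: Every cartridge present locked in its own port (5 mm of its axis, at most 4.5 mm short of fully home, within 20 degrees of the stop), cover shut within 0.06 rad, knife lying flat (0.2 rad) on the ware board with its handle's middle over the board, all at rest (all of step 3 and value of joint cover below 0.06 rad and x of knife in the frame of board between -0.15 and 0.15 m and y of knife in the frame of board between -0.07 and 0.07 m and z of knife in the frame of board between 0.015 and 0.03 m and (angle between knife's own z axis and vertical below 0.2 rad or angle between knife's own z axis and vertical above 2.94 rad) and linear speed of each of cartridge1, cartridge2, cartridge3, knife below 0.02 m/s); the robot touches nothing.
It fails at once if a bystander (bowl or jar) is moved more than 30 mm (distance of any of bowl, jar from where it was at the start of the episode above 0.03 m).
Of cartridge1, cartridge2, cartridge3 only 2 to 3 are there at a start; the rules pass over those that are not, and their reading is None.
At some moment in a run one of cartridge1, cartridge2, cartridge3 may be knocked a few centimetres aside while the robot is not near it.
It also fails if it takes over 208 s, if anything falls off the work surface, if the arm or the gripper's body presses on something with over 40 N, if the wrist force passes 120 N, or if a joint passes its speed limit or range.

## Working session

There is one attempt and no reset: what is moved stays moved. The work goes in short steps, Python scripts to look and compute and a tool call to move; the robot and the scene stay as the last step left them, time stands still between calls to the robot, and variables do not carry over. Pictures are saved under pics/ and viewed, at most 14 in all, crops included, and the job is handed in when it is done.

Besides the shell and the picture viewer there is one more tool, called after "Emit:" as name(argument=value, ...) on one line, values as JSON. send_rows: Moves the arm, as the interface text tells. Its arguments: {"type":"object","properties":{"series":{"type":"array"}},"required":["series"]}

```bash
ls; mkdir -p pics
python3 - <<'E'
from cell import r
import cv2
s=r.read_state();print({k:s[k] for k in('t','ee_pos','tool_rot','force','width')})
for n in('scene','top'):
    cv2.imwrite(f'pics/{n}0.png',r.get_image(n)[:,:,::-1]);print(r.camera_params(n))
E
```

```text
pics
{'t': 0.0, 'ee_pos': array([0.16044677, 0.60354331, 0.22185361]), 'tool_rot': array([-4.06787438e-01, -3.11506490e+00,  2.40271643e-03]), 'force': array([-0.1078548 , -0.43437668, -1.07143099]), 'width': 1.00700461597549}
{'vfov': 55.517122834468324, 'cx': 282.47639910822153, 'cy': 207.53494424715035, 'distortion': array([-0.00505496,  0.        ,  0.        ,  0.        ,  0.        ]), 'cam_to_world': array([[-0.85757627,  0.35973628, -0.36763128,  0.95169618],
       [ 0.51430939,  0.60943189, -0.60338928,  0.61727244],
       [ 0.00698521, -0.70652855, -0.70765007,  0.94477798],
       [ 0.        ,  0.        ,  0.        ,  1.        ]])}
{'vfov': 49.08508091500994, 'cx': 273.2820204961847, 'cy': 210.09937847174405, 'distortion': array([-0.12309822,  0.        ,  0.        ,  0.        ,  0.        ]), 'cam_to_world': array([[-0.00503206, -0.99308627,  0.11727891,  0.41909329],
       [-0.99963473,  0.0081098 ,  0.02578054, -0.08672196],
       [-0.02655341, -0.11710634, -0.99276433,  1.18017509],
       [ 0.        ,  0.        ,  0.        ,  1.        ]])}
```

View pics/scene0.png

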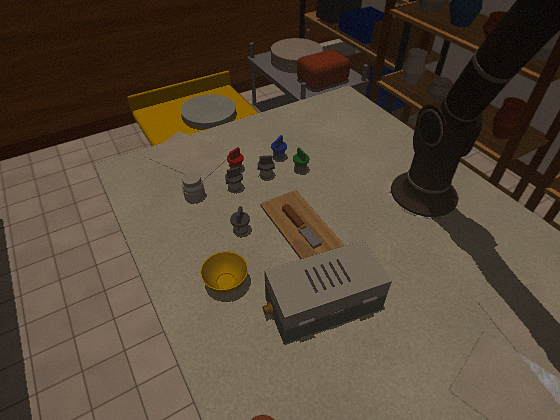

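View pics/top0.png

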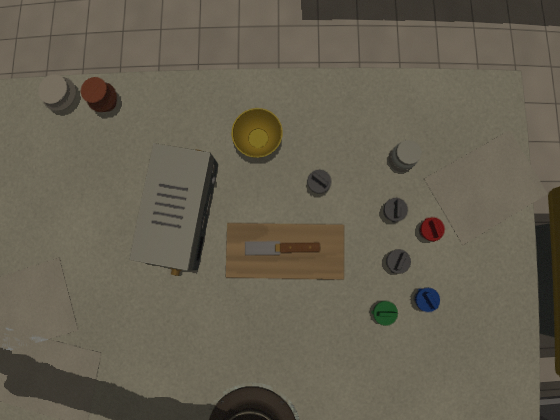

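The top view shows the unit at about (175,208), with the dark front side facing the board at x≈212, and the knife at (285,247) with its blade towards the unit. Grey cartridges stand at (319,182), (395,210) and (398,261). The look-alikes are red (432,230), green (385,313) and blue (428,300), and I'll leave those alone. The bowl is at (257,135) and the jar at (404,156).

```bash
cat > h.py <<'E'
from cell import r
import numpy as np, cv2
from scipy.spatial.transform import Rotation as R
def K(n):
    c=r.camera_params(n); f=210/np.tan(np.radians(c['vfov']/2))
    return np.array([[f,0,c['cx']],[0,f,c['cy']],[0,0,1]]),np.array(c['distortion']),np.array(c['cam_to_world'])
def ray(n,px,z):
    k,d,T=K(n); u=cv2.undistortPoints(np.array(px,float).reshape(-1,1,2),k,d)[:,0]
    v=np.c_[u,np.ones(len(u))]@T[:3,:3].T; o=T[:3,3]
    return o+v*((z-o[2])/v[:,2])[:,None]
def proj(n,P):
    k,d,T=K(n); Ti=np.linalg.inv(T)
    return cv2.projectPoints(np.array(P,float).reshape(-1,3),cv2.Rodrigues(Ti[:3,:3])[0],Ti[:3,3],k,d)[0][:,0]
def det(n,t):
    T=K(n)[2]
    return [(round(o['p'],2),np.round(T[:3,:3]@np.array(o['point'])+T[:3,3],3)) for o in r.boxes_of(n,t)]
def shot(n,f,box=None,s=1):
    im=r.get_image(n)[:,:,::-1].copy()
    if box: im=im[box[1]:box[3],box[0]:box[2]]
    cv2.imwrite('pics/'+f,cv2.resize(im,None,fx=s,fy=s,interpolation=cv2.INTER_CUBIC)); return im
def tool():
    s=r.read_state(); M=R.from_rotvec(s['tool_rot']).as_matrix()
    return s,np.array(s['ee_pos']),M
def go(xyz,yaw=None):
    """shift in tool axes (mm) and roll; yaw = world direction (rad) of tool x, mod pi"""
    s,p,M=tool(); d=M.T@(np.array(xyz)-p)*1000
    y0=np.arctan2(M[1,0],M[0,0]); roll=0
    if yaw is not None: roll=-((yaw-y0+np.pi/2)%np.pi-np.pi/2)
    print('t%.2f'%s['t'],'pos',p.round(4),'yaw %.3f'%y0,'j7 %.2f'%s['joints'][6],'shift',d.round(1),'roll %.3f'%roll,'F',np.round(s['force'],1),'w %.2f'%s['width'])
E
python3 - <<'E'
from h import *
for t in('cover','knife','cartridge1','bowl','jar','board','knife_tip','cover_lip'):
    for n in('top','scene'): print(t,n,det(n,t))
shot('top','unit.png',(120,130,350,290),3.4)
shot('top','cart.png',(300,130,460,330),3)
tool(); go([.45,0,.2],0)
E
```

```text
cover top [(0.69, array([0.555, 0.18 , 0.134]))]
cover scene [(0.69, array([ 0.561, -0.355,  0.058])), (0.68, array([0.573, 0.204, 0.137])), (0.61, array([ 0.7  , -0.366,  0.055]))]
knife top [(0.85, array([ 0.461, -0.066,  0.028]))]
knife scene [(0.7, array([ 0.466, -0.066,  0.022])), (0.61, array([0.582, 0.213, 0.134]))]
cartridge1 top [(0.91, array([ 0.424, -0.359,  0.058])), (0.81, array([ 0.619, -0.165,  0.053])), (0.74, array([ 0.302, -0.323,  0.059])), (0.73, array([ 0.544, -0.353,  0.054])), (0.65, array([ 0.33 , -0.426,  0.057])), (0.62, array([ 0.501, -0.447,  0.056]))]
cartridge1 scene [(0.93, array([ 0.632, -0.154,  0.055])), (0.82, array([ 0.508, -0.443,  0.053])), (0.8, array([ 0.562, -0.353,  0.057])), (0.72, array([ 0.341, -0.421,  0.058])), (0.7, array([0.581, 0.215, 0.134])), (0.6, array([ 0.433, -0.35 ,  0.055])), (0.54, array([ 0.302, -0.311,  0.056]))]
bowl top [(0.64, array([ 0.761, -0.016,  0.026]))]
bowl scene [(0.93, array([ 0.751, -0.036,  0.025]))]
jar top [(0.81, array([ 0.684, -0.381,  0.084]))]
jar scene [(0.85, array([ 0.701, -0.368,  0.059]))]
board top [(0.86, array([ 0.444, -0.092,  0.014]))]
board scene [(0.96, array([ 0.46 , -0.08 ,  0.013])), (0.65, array([0.578, 0.214, 0.132])), (0.29, array([ 0.465, -0.069,  0.019]))]
knife_tip top [(0.59, array([ 0.461, -0.067,  0.023]))]
knife_tip scene [(0.32, array([0.571, 0.2  , 0.136]))]
cover_lip top [(0.81, array([0.556, 0.176, 0.129]))]
cover_lip scene [(0.76, array([0.571, 0.201, 0.134]))]
t1.00 pos [0.1605 0.604  0.2227] yaw 2.882 j7 -0.08 shift [-434.9 -509.4   22.6] roll -0.260 F [ 0.8  0.2 -0.7] w 1.00
```

View crops.

View pics/unit.png

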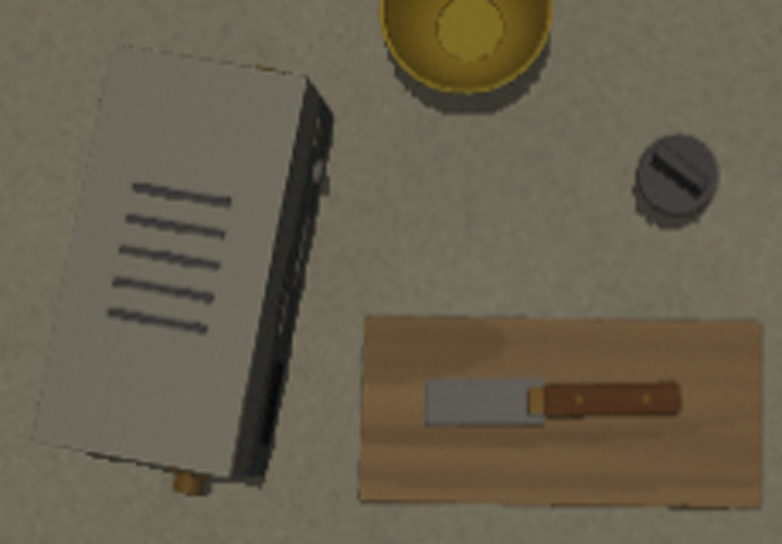

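View pics/cart.png

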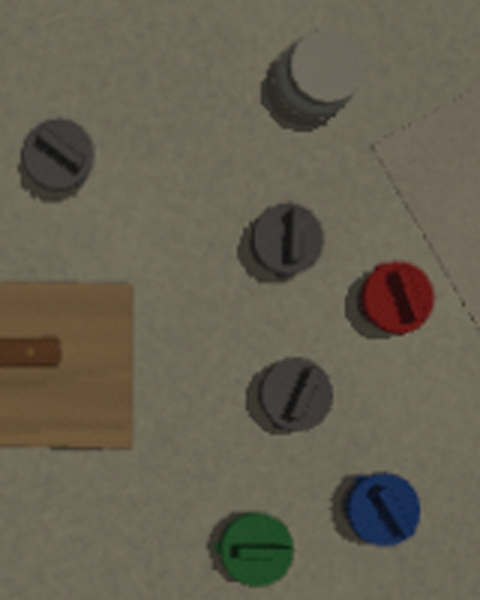

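The three grey cartridges each have a grey cap and dark wing. In the crop they sit at (57,155), (288,240) and (297,395), and none of them are the red, green or blue copies. Next I'll confirm which side is the front, by contrast-stretching both views of the unit's long sides.

Run:
```python
import cv2,numpy as np
a=cv2.imread('pics/top0.png')[135:285,125:230]; b=cv2.imread('pics/scene0.png')[235:345,255:400]
f=lambda i,s:cv2.convertScaleAbs(cv2.resize(i,None,fx=s,fy=s,interpolation=cv2.INTER_CUBIC),alpha=2.6)
a=f(a,3.7);b=f(b,2.9);c=np.zeros((max(a.shape[0],b.shape[0]),a.shape[1]+b.shape[1],3),np.uint8)
c[:a.shape[0],:a.shape[1]]=a;c[:b.shape[0],a.shape[1]:]=b;print(a.shape,c.shape);cv2.imwrite('pics/front.png',c)
from h import *
# unit.png px -> full
P=np.array([[122,45],[308,75],[232,478],[35,440]])/3.4+[120,130]
Q=ray('top',P,.134);print(Q.round(4));print([round(np.linalg.norm(Q[i]-Q[i-1]),4) for i in range(4)],Q.mean(0))
B=ray('top',np.array([[365,316],[762,322],[760,507],[360,500]])/3.4+[120,130],.012);print(B.round(3),B.mean(0))
k=ray('top',np.array([[427,402],[681,398],[545,399]])/3.4+[120,130],.025);print(k.round(4))
```

```text
(555, 388, 3) (555, 808, 3)
[[0.7048 0.2184 0.134 ]
 [0.6809 0.0868 0.134 ]
 [0.4053 0.1353 0.134 ]
 [0.4305 0.2719 0.134 ]]
[np.float64(0.2794), np.float64(0.1338), np.float64(0.2799), np.float64(0.1389)] [0.55538408 0.1781007  0.134     ]
[[ 0.525  0.061  0.012]
 [ 0.518 -0.237  0.012]
 [ 0.381 -0.232  0.012]
 [ 0.387  0.065  0.012]] [ 0.45278076 -0.08578379  0.012     ]
[[ 0.4596  0.0134  0.025 ]
 [ 0.4614 -0.174   0.025 ]
 [ 0.4614 -0.0738  0.025 ]]
```

View pics/front.png

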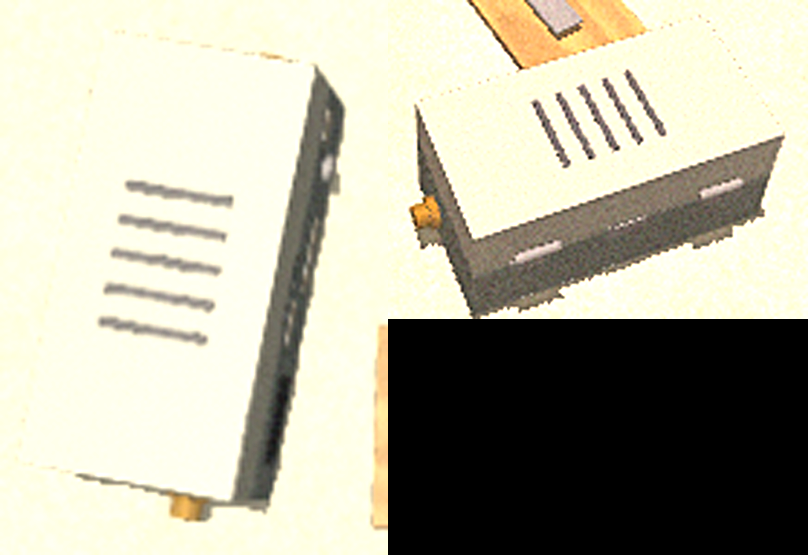

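The scene view shows two hinge plates on the +y side (crop px (537,252) and (720,188)), so the rear is +y. The pry notch is on the -y side, facing the board.

Run:
```python
from h import *
s=np.array([[416,105],[474,240],[783,135],[703,15]])-[388,0]
S=ray('scene',s/2.9+[255,235],.134);print(S.round(4),S.mean(0))
print([round(np.linalg.norm(S[i]-S[i-1]),4) for i in range(4)])
go([.461,-.0865,.12],1.58)
```

```text
[[0.6831 0.0946 0.134 ]
 [0.7066 0.2292 0.134 ]
 [0.4337 0.2781 0.134 ]
 [0.4077 0.1409 0.134 ]] [0.5577726  0.18570727 0.134     ]
[np.float64(0.2793), np.float64(0.1366), np.float64(0.2773), np.float64(0.1397)]
t1.00 pos [0.1605 0.604  0.2227] yaw 2.882 j7 -0.08 shift [-467.8 -590.2  102.6] roll 1.302 F [ 0.8  0.2 -0.7] w 1.00
```

Emit:
send_rows(series=[[[-468, -590, 0], 1.3, 1], [[-468, -590, 0], 1.3, 1], [[-468, -590, 0], 1.3, 1], [[-468, -590, 0], 1.3, 1], [[-468, -590, 0], 1.3, 1], [[-468, -590, 0], 1.3, 1], [[-468, -590, 0], 1.3, 1], [[-468, -590, 0], 1.3, 1], [[-468, -590, 0], 1.3, 1], [[-468, -590, 0], 1.3, 1], [[-468, -590, 0], 1.3, 1], [[-468, -590, 0], 1.3, 1]])

```text
t: 2.5
ee_pos: [0.4609, -0.0853, 0.2232]
tool_rot: [2.208, 2.234, 0.003]
force: [1.7, 0.8, 1.2]
width: 1.001
gripper_force: 0.0
```

Run:
```python
from h import *
go([.463,-.0845,.0145],1.58)
```

```text
t2.50 pos [ 0.4609 -0.0853  0.2232] yaw 1.583 j7 0.25 shift [  0.6   1.8 208.7] roll 0.003 F [1.7 0.8 1.2] w 1.00
```

Emit:
send_rows(series=[[[0, 2, 60], 0, 0.7], [[0, 2, 120], 0, 0.7], [[0, 2, 170], 0, 0.7], [[0, 2, 190], 0, 0.7], [[0, 2, 200], 0, 0.7], [[0, 2, 205], 0, 0.7], [[0, 2, 208], 0, 0.7], [[0, 2, 208], 0, 0], [[0, 2, 208], 0, 0], [[0, 2, 208], 0, 0], [[0, 2, 208], 0, 0], [[0, 2, 208], 0, 0]])

```text
t: 4.0
ee_pos: [0.4622, -0.0835, 0.0148]
tool_rot: [2.209, 2.234, 0.0]
force: [0.0, 0.9, 4.0]
width: 0.268
gripper_force: 30.0
```

Run:
```python
from h import *
go([.461,-.085,.0145],1.58)
```

```text
t4.00 pos [ 0.4622 -0.0835  0.0148] yaw 1.582 j7 0.58 shift [-1.5 -1.2  0.3] roll 0.002 F [0.  0.9 4. ] w 0.27
```

Run:
```python
from h import *
go([.5233,-.0027,.069],1.399)
```

```text
t4.00 pos [ 0.4622 -0.0835  0.0148] yaw 1.582 j7 0.58 shift [ 80.1  62.  -54.2] roll 0.183 F [0.  0.9 4. ] w 0.27
```

Emit:
send_rows(series=[[[0, 0, -20], 0, 0], [[0, 0, -54], 0, 0], [[30, 30, -54], 0.1, 0], [[60, 55, -54], 0.18, 0], [[80, 62, -54], 0.18, 0], [[80, 62, -54], 0.18, 0], [[80, 62, -54], 0.18, 0]])

```text
t: 4.88
ee_pos: [0.522, -0.0041, 0.0685]
tool_rot: [-2.401, -2.026, 0.002]
force: [0.8, 0.5, -1.7]
width: 0.271
gripper_force: 30.0
```

Run:
```python
from h import *
a=shot('top','kt.png',(180,170,280,270),4); b=shot('scene','ks.png')
f=lambda i:cv2.convertScaleAbs(cv2.resize(i,None,fx=4,fy=4,interpolation=cv2.INTER_CUBIC),alpha=2)
cv2.imwrite('pics/k2.png',np.hstack([f(a),f(b[200:300,270:370])]))
go([.5233,-.0027,.069],1.399)
s,p,M=tool(); u=M[:,0]; print(u.round(3))
print(proj('top',[p+[0,0,.0072]+.1*u,p]),proj('scene',[p+[0,0,.0072]+.1*u,p]))
```

```text
t4.97 pos [ 0.5224 -0.0043  0.0687] yaw 1.400 j7 0.20 shift [ 1.7  0.6 -0.3] roll 0.001 F [ 0.4  0.4 -1.1] w 0.27
[ 0.17   0.985 -0.   ]
[[210.66478034 214.76914775]
 [251.32204617 221.71868791]] [[311.4312231  261.67229482]
 [297.13578909 237.20792335]]
```

View pics/k2.png

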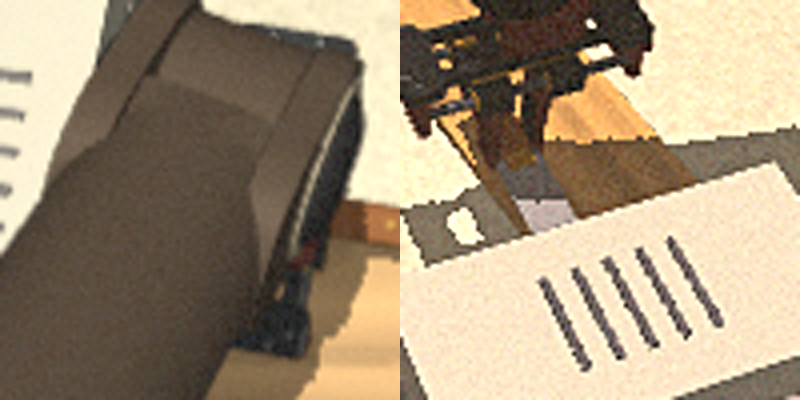

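The scene view shows the blade at crop px (550,215), under the cover edge and in line with the slots. It matches the projection of the held knife to within about 1 px. Now I'll insert it.

Emit:
send_rows(series=[[[10, -1, 0], 0, 0], [[16, -1, 0], 0, 0], [[20, -1, 0], 0, 0], [[24, -1, 0], 0, 0], [[28, -1, 0], 0, 0], [[32, -1, 0], 0, 0], [[36, -1, 0], 0, 0], [[36, -1, 0], 0, 0]])

```text
t: 5.98
ee_pos: [0.5283, 0.0332, 0.0686]
tool_rot: [-2.4, -2.027, -0.0]
force: [0.7, 0.1, -1.6]
width: 0.273
gripper_force: 30.0
```

Emit:
send_rows(series=[[[2, 0, 0], 0, 0], [[4, 0, 0], 0, 0], [[6, 0, 0], 0, 0], [[6, 0, 0], 0, 0]])

```text
t: 6.48
ee_pos: [0.5292, 0.0382, 0.0686]
tool_rot: [2.401, 2.025, -0.001]
force: [-0.7, -2.6, -0.9]
width: 0.271
gripper_force: 30.0
```

Emit:
send_rows(series=[[[6, 0, -3], 0, 0], [[6, 0, -6], 0, 0], [[6, 0, -9], 0, 0], [[6, 0, -12], 0, 0], [[6, 0, -12], 0, 0]])

```text
t: 7.1
ee_pos: [0.5291, 0.0401, 0.0801]
tool_rot: [2.402, 2.02, -0.007]
force: [-2.8, -12.0, -3.7]
width: 0.267
gripper_force: 38.3
```

Run:
```python
from h import *
shot('scene','lev.png',(230,180,400,340),4)
go([.5233,-.0027,.069],1.399)
```

```text
t7.15 pos [0.5291 0.04   0.0801] yaw 1.399 j7 0.10 shift [-43.    1.7  11.3] roll -0.000 F [ -1.7 -13.8  -3.9] w 0.27
```

View pics/lev.png

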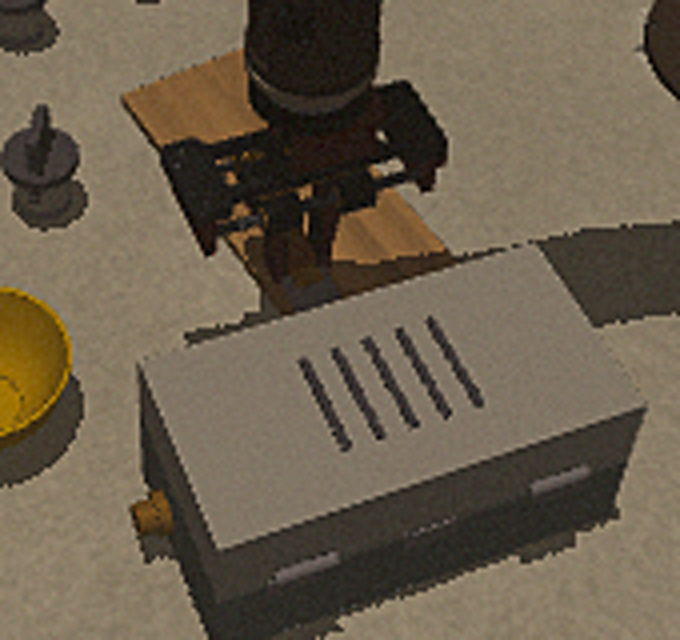

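The cover hasn't moved: the tip has bottomed in the notch (12 N horizontal) and the knife has pitched slightly. I'll back off a few mm to release the jam, then lift more.

Emit:
send_rows(series=[[[-4, 0, 0], 0, 0], [[-6, 0, 0], 0, 0], [[-6, 0, 0], 0, 0]])

```text
t: 7.52
ee_pos: [0.5292, 0.0393, 0.0805]
tool_rot: [-2.4, -2.027, -0.0]
force: [-0.4, 0.9, -5.3]
width: 0.268
gripper_force: 38.0
```

Emit:
send_rows(series=[[[0, 0, -2], 0, 0], [[0, 0, -4], 0, 0], [[0, 0, -6], 0, 0], [[0, 0, -8], 0, 0], [[0, 0, -10], 0, 0], [[0, 0, -10], 0, 0]])

```text
t: 8.28
ee_pos: [0.5294, 0.0386, 0.0908]
tool_rot: [2.401, 2.026, 0.0]
force: [-0.7, 0.7, -3.0]
width: 0.275
gripper_force: 37.9
```

Run:
```python
from h import *
shot('scene','lev2.png',(230,180,400,340),4)
print(r.read_state()['torque'])
go([.5233,-.0027,.069],1.399)
```

```text
[-0.02349327  0.17126003  0.03332709]
t8.32 pos [0.5294 0.0385 0.0908] yaw 1.402 j7 0.10 shift [-41.7   0.9  21.8] roll 0.003 F [-1.2  0.9 -3. ] w 0.27
```

View pics/lev2.png

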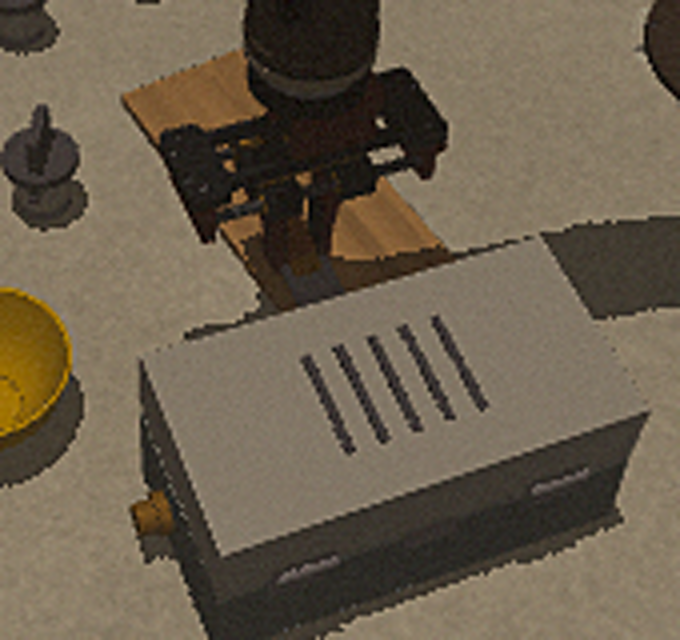

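Emit:
send_rows(series=[[[0, 0, -4], 0, 0], [[0, 0, -8], 0, 0], [[1, 0, -12], 0, 0], [[2, 0, -16], 0, 0], [[3, 0, -20], 0, 0], [[4, 0, -24], 0, 0], [[4, 0, -24], 0, 0]])

```text
t: 9.2
ee_pos: [0.5302, 0.0428, 0.115]
tool_rot: [2.401, 2.026, 0.001]
force: [-0.2, -1.4, -2.7]
width: 0.271
gripper_force: 37.9
```

Run:
```python
from h import *
a=shot('scene','lev3.png',(230,180,400,340),4);b=r.get_image('top')[:,:,::-1][130:290,120:290]
f=lambda i,s:cv2.convertScaleAbs(cv2.resize(i,(395,372),interpolation=cv2.INTER_CUBIC),alpha=2)
cv2.imwrite('pics/lev3.png',np.hstack([f(a,1),f(b,1)]))
print(r.read_state()['torque'])
go([.5233,-.0027,.069],1.399)
```

```text
[-0.25180808  0.07921633  0.01515105]
t9.30 pos [0.5303 0.0431 0.1149] yaw 1.402 j7 0.06 shift [-46.4   0.8  45.8] roll 0.003 F [-0.5 -1.  -0.5] w 0.27
```

View pics/lev3.png

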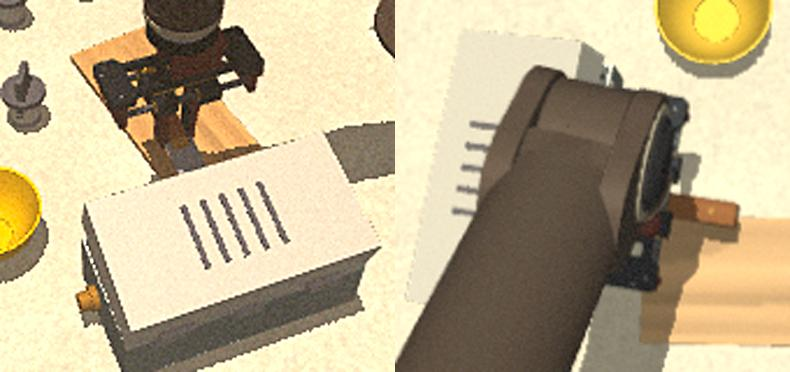

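Emit:
send_rows(series=[[[2, 0, -8], 0, 0], [[5, 0, -16], 0, 0], [[9, 0, -24], 0, 0], [[14, 0, -32], 0, 0], [[21, 0, -40], 0, 0], [[29, 0, -48], 0, 0], [[37, 0, -56], 0, 0], [[46, 0, -64], 0, 0], [[56, 0, -72], 0, 0], [[66, 0, -80], 0, 0], [[66, 0, -80], 0, 0]])

```text
t: 10.68
ee_pos: [0.5416, 0.1094, 0.1953]
tool_rot: [-2.399, -2.028, -0.003]
force: [0.0, 0.2, -1.2]
width: 0.267
gripper_force: 37.8
```

Run:
```python
from h import *
a=shot('scene','lev3.png',(230,150,400,310),4);b=r.get_image('top')[:,:,::-1][130:290,120:290]
f=lambda i,s:cv2.convertScaleAbs(cv2.resize(i,(395,372),interpolation=cv2.INTER_CUBIC),alpha=2)
cv2.imwrite('pics/lev4.png',np.hstack([f(a,1),f(b,1)]))
print(r.read_state()['torque'])
go([.5233,-.0027,.069],1.399)
```

```text
[-0.02914175  0.06800668  0.06997612]
t10.78 pos [0.5413 0.1082 0.1948] yaw 1.402 j7 -0.13 shift [-112.4    0.8  125.8] roll 0.003 F [-0.7  0.5 -0.7] w 0.27
```

View pics/lev4.png

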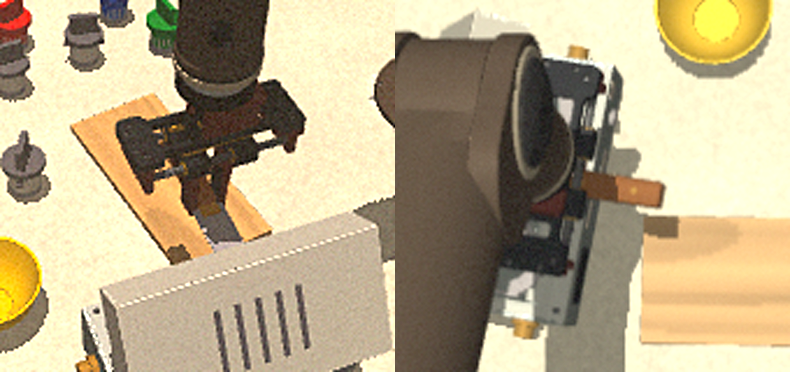

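The scene view shows the cover raised to about 50° with the blade under its lip. I'll keep pushing backwards inside the hood.

Emit:
send_rows(series=[[[10, 0, 0], 0, 0], [[20, 0, 0], 0, 0], [[30, 0, 0], 0, 0], [[40, 0, 0], 0, 0], [[50, 0, 0], 0, 0], [[60, 0, 0], 0, 0], [[70, 0, 0], 0, 0], [[80, 0, 0], 0, 0], [[90, 0, 0], 0, 0], [[98, 0, 0], 0, 0]])

```text
t: 12.02
ee_pos: [0.5577, 0.2053, 0.1948]
tool_rot: [-2.4, -2.026, -0.001]
force: [-0.4, -3.3, -1.8]
width: 0.271
gripper_force: 38.0
```

Emit:
send_rows(series=[[[8, 0, 2], 0, 0], [[16, 0, 4], 0, 0], [[24, 0, 7], 0, 0], [[32, 0, 11], 0, 0], [[37, 0, 17], 0, 0], [[42, 0, 23], 0, 0], [[47, 0, 30], 0, 0], [[52, 0, 35], 0, 0], [[55, 0, 40], 0, 0], [[55, 0, 40], 0, 0]])

```text
t: 13.28
ee_pos: [0.5665, 0.2589, 0.1541]
tool_rot: [-2.4, -2.026, 0.001]
force: [0.0, 0.5, -0.7]
width: 0.273
gripper_force: 37.8
```

Run:
```python
from h import *
a=shot('scene','lev3.png',(230,150,400,310),4);b=r.get_image('top')[:,:,::-1][130:290,90:260]
f=lambda i,s:cv2.convertScaleAbs(cv2.resize(i,(395,372),interpolation=cv2.INTER_CUBIC),alpha=2)
cv2.imwrite('pics/lev5.png',np.hstack([f(a,1),f(b,1)]))
print(det('scene','cover_front_top'),det('scene','cover'))
go([.5233,-.0027,.069],1.399)
```

```text
[(0.74, array([0.596, 0.34 , 0.176]))] [(0.77, array([0.599, 0.336, 0.178]))]
t13.47 pos [0.5669 0.2585 0.1549] yaw 1.402 j7 -0.30 shift [-264.9    1.    85.8] roll 0.003 F [ 0.2 -0.1 -0.1] w 0.27
```

View pics/lev5.png

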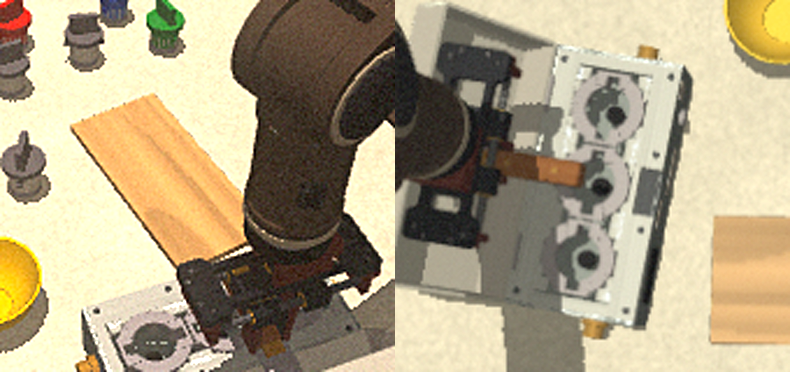

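The cover is well past vertical. The top view shows the three ports at crop px (610,105), (597,187) and (585,260). I'll push on gently to feel for the end stop.

Emit:
send_rows(series=[[[4, 0, 3], 0, 0], [[8, 0, 6], 0, 0], [[11, 0, 9], 0, 0], [[14, 0, 12], 0, 0], [[14, 0, 12], 0, 0]])

```text
t: 14.1
ee_pos: [0.568, 0.2637, 0.1413]
tool_rot: [2.403, 2.016, -0.017]
force: [-5.8, -19.8, 2.7]
width: 0.27
gripper_force: 39.8
```

Run:
```python
from h import *
print(det('scene','cover_front_top'),det('scene','cover'),det('top','cover'))
go([.5233,-.0027,.069],1.399)
s,p,M=tool(); k=p+[0,0,.0072]
im=r.get_image('top')[:,:,::-1]; cv2.imwrite('pics/raw_top1.png',im)
im=r.get_image('scene')[:,:,::-1]; cv2.imwrite('pics/raw_sc1.png',im)
# expected cover corners for theta
c=np.array([.557,.184]);ux=np.array([.171,.985]);uy=np.array([-.985,.171])
for th in(1.9,2.1,2.25):
    x=-140*np.cos(th)+50*np.sin(th);z=140*np.sin(th)+50*np.cos(th)
    for n in('top','scene'):
        print(th,n,proj(n,[np.r_[c+ux*(70+x)/1e3+uy*e,.084+z/1e3] for e in(-.14,.14)]).round(1).tolist())
```

```text
[(0.74, array([0.596, 0.34 , 0.176]))] [(0.77, array([0.599, 0.336, 0.178]))] [(0.61, array([0.537, 0.313, 0.099]))]
t14.25 pos [0.5679 0.2637 0.1414] yaw 1.396 j7 -0.31 shift [-269.2    2.6   75.4] roll -0.003 F [ -6.7 -20.7   2.8] w 0.27
1.9 top [[104.4, 129.1], [78.5, 251.4]]
1.9 scene [[301.8, 340.0], [420.9, 296.5]]
2.1 top [[99.2, 130.4], [73.8, 250.0]]
2.1 scene [[305.6, 354.4], [424.2, 309.7]]
2.25 top [[97.1, 131.8], [72.1, 249.3]]
2.25 scene [[307.8, 364.3], [425.6, 319.0]]
```

The force has risen to 20 N, so the cover is at its end stop. Retracting the knife and bringing it back to the board.

Emit:
send_rows(series=[[[-30, 0, 0], 0, 0], [[-80, 0, 0], 0, 0], [[-130, 0, -20], 0, 0], [[-190, 0, -20], 0, 0], [[-250, 0, -20], 0, 0], [[-290, 0, -20], 0, 0], [[-330, 0, -20], 0, 0], [[-330, 0, -20], 0, 0]])

```text
t: 15.35
ee_pos: [0.5132, -0.0561, 0.1631]
tool_rot: [2.406, 2.019, 0.001]
force: [-0.1, -0.0, 0.0]
width: 0.27
gripper_force: 39.6
```

Run:
```python
from h import *
go([.461,-.085,.05],1.575)
```

```text
t15.35 pos [ 0.5132 -0.0561  0.1631] yaw 1.397 j7 0.18 shift [-37.5 -46.5 113. ] roll -0.178 F [-0.1 -0.   0. ] w 0.27
```

Emit:
send_rows(series=[[[-37, -46, 30], -0.17, 0], [[-37, -46, 80], -0.17, 0], [[-37, -46, 113], -0.17, 0], [[-37, -46, 128], -0.17, 0], [[-37, -46, 138], -0.17, 0], [[-37, -46, 143], -0.17, 0], [[-37, -46, 145], -0.17, 0], [[-37, -46, 146], -0.17, 0], [[-37, -46, 146], -0.17, 0]])

```text
t: 16.48
ee_pos: [0.4623, -0.0817, 0.017]
tool_rot: [2.22, 2.222, 0.001]
force: [-0.2, 0.1, -0.6]
width: 0.271
gripper_force: 39.6
```

Emit:
send_rows(series=[[[0, 0, 1], 0, 0], [[0, 0, 2], 0, 0], [[0, 0, 2], 0, 0.5], [[0, 0, 2], 0, 0.6], [[0, 0, 2], 0, 0.6], [[0, 0, -30], 0, 0.6], [[0, 0, -80], 0, 0.6], [[0, 0, -140], 0, 0.5], [[0, 0, -140], 0, 0.5]])

```text
t: 17.6
ee_pos: [0.4645, -0.082, 0.1602]
tool_rot: [2.217, 2.22, 0.01]
force: [-0.2, 0.3, -1.1]
width: 0.505
gripper_force: 0.0
```

Run:
```python
from h import *
im=r.get_image('scene')[:,:,::-1].copy();cv2.imwrite('pics/raw_sc2.png',im)
print(det('scene','knife'),det('scene','cartridge1'))
r.get_image('top')
print(det('top','knife'),det('top','cartridge1'))
cv2.imwrite('pics/raw_top2.png',r.get_image('top')[:,:,::-1])
a=im[130:300,210:400];f=lambda i:cv2.convertScaleAbs(cv2.resize(i,(400,380),interpolation=cv2.INTER_CUBIC),alpha=2)
b=cv2.imread('pics/raw_top2.png')[130:290,90:250]
cv2.imwrite('pics/s6.png',np.hstack([f(a),f(b)]))
go([.54,-.35,.15])
```

```text
[(0.71, array([ 0.466, -0.065,  0.024]))] [(0.85, array([ 0.56 , -0.353,  0.057])), (0.75, array([ 0.633, -0.157,  0.055])), (0.53, array([ 0.511, -0.446,  0.052])), (0.52, array([ 0.34 , -0.422,  0.056])), (0.5, array([ 0.437, -0.353,  0.057]))]
[(0.64, array([ 0.618, -0.17 ,  0.056]))] [(0.92, array([ 0.503, -0.449,  0.055])), (0.89, array([ 0.617, -0.168,  0.054])), (0.74, array([ 0.332, -0.427,  0.06 ])), (0.66, array([ 0.548, -0.351,  0.056])), (0.65, array([ 0.422, -0.354,  0.059])), (0.62, array([ 0.304, -0.323,  0.058]))]
t17.95 pos [ 0.4613 -0.0818  0.1556] yaw 1.572 j7 0.37 shift [-268.3   78.5    5.6] roll 0.000 F [0.1 0.4 0.3] w 0.50
```

View pics/s6.png

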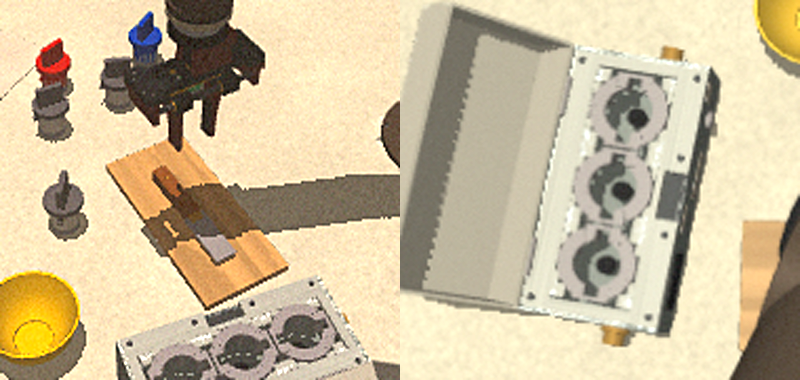

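The knife lies flat on the board and the cover is fully open. Scene ports are at crop px (180,365), (245,348) and (303,330). Top ports are at (629,112), (613,190) and (600,265). Now I'll fit the unit pose to the rings.

```bash
cat > fit.py <<'E'
from h import *
from scipy.ndimage import map_coordinates as mc, gaussian_filter as gf
from scipy.optimize import minimize
def edge(im): 
    g=gf(im.astype(float).mean(2),.7); return np.hypot(cv2.Sobel(g,cv2.CV_64F,1,0),cv2.Sobel(g,cv2.CV_64F,0,1))
a=np.linspace(0,2*np.pi,72,endpoint=False)
def circ(c,rad,z): return np.c_[c[0]+rad*np.cos(a),c[1]+rad*np.sin(a),np.full(72,z)]
def samp(n,e,P):
    q=proj(n,P); return mc(e,[q[:,1],q[:,0]],order=1,mode='nearest').mean()
def fit(cost,x0,sc):
    best=min((minimize(cost,np.array(x0)+np.array(d)*sc,method='Nelder-Mead',options=dict(initial_simplex=None,xatol=1e-4,fatol=1e-3)) for d in np.array(np.meshgrid(*[(-1,0,1)]*len(x0))).reshape(len(x0),-1).T),key=lambda o:o.fun)
    return best.x,best.fun
def unit(n,im,x0=(.557,.184,-.172)):
    e=edge(im)
    def cost(v):
        uy=-np.array([np.cos(v[2]),np.sin(v[2])])
        return -sum(samp(n,e,circ(np.array(v[:2])+uy*k,rd,.083)) for k in(-.08,0,.08) for rd in(.024,.038))
    return fit(cost,x0,[.004,.004,.02])
def cart(n,im,xy):  # cap top disc at z .055 (r 30) 
    e=edge(im); return fit(lambda v:-samp(n,e,circ(v,.03,.055)),xy,[.004,.004])
E
python3 - <<'E'
from fit import *
for n,f in(('top','raw_top2'),('scene','raw_sc2')):
    im=cv2.imread(f'pics/{f}.png'); print(n,unit(n,im))
    for c in([.622,-.164],[.552,-.353],[.430,-.355]): print(cart(n,im,c))
im=cv2.imread('pics/top0.png')
for c in([.622,-.164],[.552,-.353],[.430,-.355]): print('t0',cart('top',im,c))
E
```

```text
Traceback (most recent call last):
  File "fit.py", line 18, in unit
    return fit(cost,x0,[.004,.004,.02])
  File "fit.py", line 11, in fit
    best=min((minimize(cost,np.array(x0)+np.array(d)*sc,method='Nelder-Mead',options=dict(initial_simplex=None,xatol=1e-4,fatol=1e-3)) for d in np.array(np.meshgrid(*[(-1,0,1)]*len(x0))).reshape(len(x0),-1).T),key=lambda o:o.fun)
  File "fit.py", line 11, in <genexpr>
    best=min((minimize(cost,np.array(x0)+np.array(d)*sc,method='Nelder-Mead',options=dict(initial_simplex=None,xatol=1e-4,fatol=1e-3)) for d in np.array(np.meshgrid(*[(-1,0,1)]*len(x0))).reshape(len(x0),-1).T),key=lambda o:o.fun)
              ~~~~~~~~^^^^^^^^^^^^^^^^^^^^^^^^^^^^^^^^^^^^^^^^^^^^^^^^^^^^^^^^^^^^^^^^^^^^^^^^^^^^^^^^^^^^^^^^^^^^^^^^^^^^^^^^^^^^^^^^
  File "fit.py", line 17, in cost
    return -sum(samp(n,e,circ(np.array(v[:2])+uy*k,rd,.083)) for k in(-.08,0,.08) for rd in(.024,.038))
            ~~~^^^^^^^^^^^^^^^^^^^^^^^^^^^^^^^^^^^^^^^^^^^^^^^^^^^^^^^^^^^^^^^^^^^^^^^^^^^^^^^^^^^^^^^^
  File "fit.py", line 17, in <genexpr>
    return -sum(samp(n,e,circ(np.array(v[:2])+uy*k,rd,.083)) for k in(-.08,0,.08) for rd in(.024,.038))
                ~~~~^^^^^^^^^^^^^^^^^^^^^^^^^^^^^^^^^^^^^^^^
  File "fit.py", line 9, in samp
    q=proj(n,P); return mc(e,[q[:,1],q[:,0]],order=1,mode='nearest').mean()
  File "h.py", line 12, in proj
    k,d,T=K(n); Ti=np.linalg.inv(T)
          ~^^^
  File "h.py", line 5, in K
    c=r.camera_params(n); f=210/np.tan(np.radians(c['vfov']/2))
ValueError: time passes only in moves, steps and waits
```

```bash
sed -i 's/^def K(n):/import functools\n@functools.cache\ndef K(n):/' h.py
python3 - <<'E'
from fit import *
for n,f in(('top','raw_top2'),('scene','raw_sc2')):
    im=cv2.imread(f'pics/{f}.png'); print(n,unit(n,im))
    for c in([.622,-.164],[.552,-.353],[.430,-.355]): print(cart(n,im,c))
im=cv2.imread('pics/top0.png')
for c in([.622,-.164],[.552,-.353],[.430,-.355]): print('t0',cart('top',im,c))
E
```

```text
top (array([ 0.55648818,  0.18285721, -0.18162073]), np.float64(-487.64531895919697))
(array([ 0.61365064, -0.16715528]), np.float64(-105.02209831986778))
(array([ 0.54419293, -0.34743454]), np.float64(-106.28837179462302))
(array([ 0.42128945, -0.35075306]), np.float64(-109.70979178321767))
scene (array([ 0.55717913,  0.18276932, -0.17978523]), np.float64(-635.9669265088675))
(array([ 0.62717096, -0.16818232]), np.float64(-156.98203266016023))
(array([ 0.55874878, -0.34940305]), np.float64(-126.68087692126096))
(array([ 0.41567317, -0.37680309]), np.float64(-125.90023230763842))
t0 (array([ 0.61364999, -0.16715886]), np.float64(-91.33602574318671))
t0 (array([ 0.54419703, -0.34743463]), np.float64(-92.64501004954566))
t0 (array([ 0.4213064 , -0.35069698]), np.float64(-96.76061185290392))
```

Both cameras agree on the unit at (0.5568, 0.1828), yaw −0.181. I'm less sure of the cartridge positions, so for each one I'll centre it by squeezing its cap along the wing, then turn 90° and take the wing.

Run:
```python
from h import *
go([.617,-.167,.155],2.37)
```

```text
t17.95 pos [ 0.4613 -0.0818  0.1556] yaw 1.572 j7 0.37 shift [-85.3 155.6   0.3] roll -0.798 F [0.1 0.4 0.3] w 0.50
```

Emit:
send_rows(series=[[[-43, 78, 0], -0.4, 1], [[-85, 155, 0], -0.8, 1], [[-85, 155, 0], -0.8, 1], [[-85, 155, 0], -0.8, 1], [[-85, 155, 0], -0.8, 1], [[-85, 155, 0], -0.8, 1]])

```text
t: 18.7
ee_pos: [0.6166, -0.167, 0.1553]
tool_rot: [-1.181, -2.909, 0.001]
force: [-0.3, 0.1, 0.9]
width: 1.0
gripper_force: 0.0
```

Run:
```python
from fit import *
go([.617,-.167,.042],2.37)
im=r.get_image('scene')[:,:,::-1];print(cart('scene',im,[.622,-.166]))
print(det('scene','cartridge1')[:2])
k=cv2.resize(im[160:250,200:290],None,fx=6,fy=6,interpolation=cv2.INTER_CUBIC)
for c,col in(([.614,-.167],(0,0,255)),([.627,-.168],(0,255,0))):
    q=((proj('scene',circ(c,.03,.055))-[200,160])*6).astype(int); cv2.polylines(k,[q],True,col,1)
cv2.imwrite('pics/ov.png',cv2.convertScaleAbs(k,alpha=1.6))
```

```text
t18.70 pos [ 0.6166 -0.167   0.1553] yaw 2.370 j7 1.27 shift [ -0.5   0.4 113.3] roll 0.000 F [-0.3  0.1  0.9] w 1.00
(array([ 0.62798877, -0.16776679]), np.float64(-124.99063573682507))
[(0.83, array([ 0.63 , -0.155,  0.053])), (0.62, array([ 0.434, -0.351,  0.056]))]
```

View pics/ov.png

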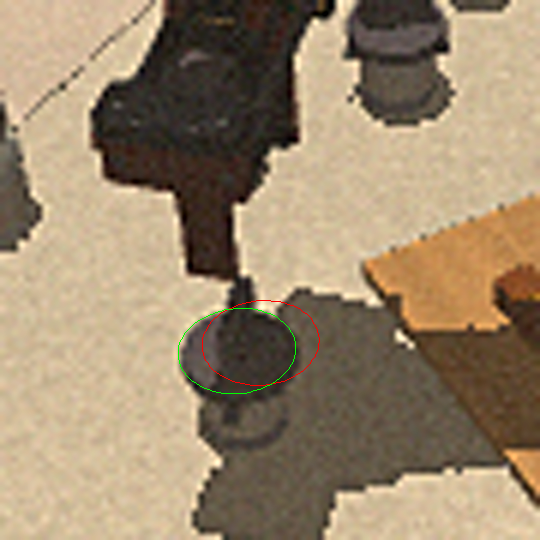

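Run:
```python
from h import *
s,p,M=tool()
for d in(.044,.0575): print((proj('scene',[p+M[:,1]*d+M[:,0]*e for e in(-.01,0,.01)])-[200,160])*6)
print(ray('top',[[319,182]],.055),ray('top',[[319,182]],.087))
im=cv2.imread('pics/top0.png'); c=im[160:205,295:345].mean(2); print((c<62).sum()); ys,xs=np.where(c<75); print(xs.mean()+295,ys.mean()+160, xs.min()+295,xs.max()+295,ys.min()+160,ys.max()+160)
print(proj('top',[[.614,-.167,.055],[.628,-.168,.055]]))
```

```text
[[194.39837285 259.20889877]
 [214.70192575 262.71404907]
 [235.06319359 266.22914364]]
[[185.26371977 278.91363775]
 [205.72335496 282.47609673]
 [226.24164914 286.04873309]]
[[ 0.62125293 -0.17126697  0.055     ]] [[ 0.6155035  -0.16886251  0.087     ]]
377
318.0782122905028 182.92737430167597 306 330 170 196
[[317.33120426 184.89758014]
 [317.63439679 179.33301711]]
```

The green circle (0.628, −0.168) matches the cap, and the top-view fit had caught the shadow edge. I'll use about (0.626, −0.168) and do the squeeze.

Run:
```python
from h import *
go([.626,-.168,.042],2.37)
```

```text
t18.80 pos [ 0.6168 -0.1666  0.1559] yaw 2.370 j7 1.27 shift [ -7.7   5.5 113.9] roll 0.000 F [-0.2  0.1  0.1] w 1.00
```

Emit:
send_rows(series=[[[-8, 5, 40], 0, 1], [[-8, 5, 80], 0, 1], [[-8, 5, 105], 0, 1], [[-8, 5, 113], 0, 1], [[-8, 5, 113], 0, 1], [[-8, 5, 113], 0, 0], [[-8, 5, 113], 0, 0], [[-8, 5, 113], 0, 0], [[-8, 5, 113], 0, 0]])

```text
t: 19.92
ee_pos: [0.6264, -0.1692, 0.0443]
tool_rot: [1.18, 2.911, -0.0]
force: [-2.0, -1.0, 5.4]
width: 0.677
gripper_force: 30.0
```

Run:
```python
from h import *
go([.626,-.168,.058],.80)
```

```text
t19.93 pos [ 0.6264 -0.1692  0.0443] yaw 2.371 j7 1.33 shift [  1.1   0.5 -13.7] roll -1.570 F [-2.  -1.   5.4] w 0.68
```

Emit:
send_rows(series=[[[0, 0, 0], 0, 1], [[0, 0, 0], 0, 1], [[0, 0, -30], 0, 1], [[0, 0, -60], 0.18, 1], [[0, 0, -60], 0.36, 1], [[0, 0, -60], 0.54, 1], [[0, 0, -60], 0.72, 1], [[0, 0, -60], 0.9, 1], [[0, 0, -60], 1.08, 1], [[0, 0, -60], 1.26, 1], [[0, 0, -60], 1.44, 1], [[0, 0, -60], 1.57, 1]])

```text
t: 21.42
ee_pos: [0.6265, -0.168, 0.1033]
tool_rot: [-2.895, -1.22, 0.0]
force: [-0.5, -0.2, 0.3]
width: 0.999
gripper_force: 0.0
```

Run:
```python
from h import *
go([.6264,-.1692,.058],.80)
```

```text
t21.43 pos [ 0.6265 -0.168   0.1033] yaw 0.798 j7 -0.02 shift [-0.9  0.8 45.3] roll -0.002 F [-0.5 -0.2  0.3] w 1.00
```

Emit:
send_rows(series=[[[-1, 0, 20], 0, 0.6], [[-1, 0, 36], 0, 0.6], [[-1, 0, 44], 0, 0.6], [[-1, 0, 45], 0, 0.6], [[-1, 0, 45], 0, 0], [[-1, 0, 45], 0, 0], [[-1, 0, 45], 0, 0], [[-1, 0, 45], 0, 0], [[-1, 0, 45], 0, 0]])

```text
t: 22.55
ee_pos: [0.6258, -0.1693, 0.0588]
tool_rot: [2.892, 1.226, 0.0]
force: [0.2, -0.6, 0.4]
width: 0.115
gripper_force: 30.0
```

Run:
```python
from h import *
go([.6264,-.1692,.058],.80)
U=np.array([.5568,.1828]);y=-.181
uy=-np.array([np.cos(y),np.sin(y)])
print([ (U+k*uy).round(4) for k in(-.08,0,.08)])
go([*(U-.08*uy),.058],2.96)
```

```text
t22.55 pos [ 0.6258 -0.1693  0.0588] yaw 0.802 j7 0.02 shift [0.5 0.4 0.8] roll 0.002 F [ 0.2 -0.6  0.4] w 0.11
[array([0.6355, 0.1684]), array([0.5568, 0.1828]), array([0.4781, 0.1972])]
t22.55 pos [ 0.6258 -0.1693  0.0588] yaw 0.802 j7 0.02 shift [ 249.4 -227.8    0.7] roll 0.983 F [ 0.2 -0.6  0.4] w 0.11
```

Emit:
send_rows(series=[[[0, 0, -50], 0, 0], [[10, -10, -100], -0.18, 0], [[35, -32, -100], -0.36, 0], [[70, -64, -100], -0.54, 0], [[105, -96, -100], -0.72, 0], [[140, -128, -100], -0.9, 0], [[175, -160, -100], -1.08, 0], [[210, -192, -100], -1.26, 0], [[235, -215, -100], -1.44, 0], [[249, -228, -100], -1.62, 0], [[249, -228, -100], -1.8, 0], [[249, -228, -100], -1.98, 0]])

```text
t: 24.05
ee_pos: [0.6345, 0.1684, 0.1581]
tool_rot: [-0.552, -3.092, 0.001]
force: [-0.3, -0.7, -1.5]
width: 0.109
gripper_force: 30.0
```

Run:
```python
from h import *
go([.6355,.1684,.159],2.96)
```

```text
t24.05 pos [0.6345 0.1684 0.1581] yaw 2.788 j7 1.12 shift [-1.   0.3 -0.9] roll -0.172 F [-0.3 -0.7 -1.5] w 0.11
```

Finish the turn, then check the cartridge's axis against the TCP and the port in the scene image.

Emit:
send_rows(series=[[[-1, 0, 0], -0.17, 0], [[-1, 0, 0], -0.17, 0], [[-1, 0, 0], -0.17, 0]])

```text
t: 24.42
ee_pos: [0.6357, 0.1677, 0.1584]
tool_rot: [-0.304, -3.126, 0.0]
force: [-0.2, -0.1, -1.5]
width: 0.115
gripper_force: 30.0
```

Run:
```python
from fit import *
go([.6355,.1684,.136],2.96)
s,p,M=tool(); z=p[2]-.058
im=r.get_image('scene')[:,:,::-1].copy(); e=edge(im)
# cap bottom/top circles and foot, at grasp height
def cost(v): return -(samp('scene',e,circ(v,.03,z+.055))+samp('scene',e,circ(v,.03,z+.045))+samp('scene',e,circ(v,.022,z)))
print(fit(cost,p[:2],[.003,.003]),p)
print(unit('scene',im),det('scene','cartridge1'))
```

```text
t24.43 pos [0.6357 0.1677 0.1584] yaw 2.948 j7 1.26 shift [ 0.4  0.6 22.4] roll -0.012 F [-0.2 -0.1 -1.5] w 0.11
(array([0.69432855, 0.17622847]), np.float64(-323.2322621852335)) [0.63574544 0.16769777 0.15839894]
(array([ 0.62656867,  0.18648357, -0.17785879]), np.float64(-372.1612137922089)) [(0.82, array([0.654, 0.176, 0.154])), (0.73, array([ 0.509, -0.442,  0.054])), (0.52, array([ 0.56 , -0.35 ,  0.059])), (0.47, array([ 0.437, -0.351,  0.055])), (0.16, array([0.465, 0.009, 0.024]))]
```

Emit:
send_rows(series=[[[0, 1, 10], -0.01, 0], [[0, 1, 16], -0.01, 0], [[0, 1, 20], -0.01, 0], [[0, 1, 24], -0.01, 0], [[0, 1, 28], -0.01, 0], [[0, 1, 30], -0.01, 0], [[0, 1, 30], -0.01, 0]])

```text
t: 25.4
ee_pos: [0.6361, 0.1689, 0.1285]
tool_rot: [-0.282, -3.129, 0.0]
force: [0.1, -0.0, -1.7]
width: 0.111
gripper_force: 30.0
```

It's in the bore with no contact force. Going down until the lugs enter their slots.

Emit:
send_rows(series=[[[0, 0, 6], 0, 0], [[0, 0, 12], 0, 0], [[0, 0, 16], 0, 0], [[0, 0, 19], 0, 0], [[0, 0, 22], 0, 0], [[0, 0, 24], 0, 0], [[0, 0, 24], 0, 0]])

```text
t: 26.28
ee_pos: [0.6362, 0.1689, 0.105]
tool_rot: [0.282, 3.129, 0.0]
force: [-1.4, -0.2, 2.8]
width: 0.112
gripper_force: 30.0
```

Emit:
send_rows(series=[[[0, 0, 3], 0, 0], [[0, 0, 6], 0, 0], [[0, 0, 9], 0, 0], [[0, 0, 11], 0, 0], [[0, 0, 11], 0, 0]])

```text
t: 26.9
ee_pos: [0.6363, 0.1688, 0.0966]
tool_rot: [0.282, 3.128, 0.002]
force: [-10.1, -1.8, 26.0]
width: 0.11
gripper_force: 30.0
```

Home (26 N). Easing off slightly and turning clockwise.

Emit:
send_rows(series=[[[0, 0, -1], 0, 0], [[0, 0, -1], 0.18, 0], [[0, 0, -1], 0.36, 0], [[0, 0, -1], 0.54, 0], [[0, 0, -1], 0.72, 0], [[0, 0, -1], 0.9, 0], [[0, 0, -1], 1.08, 0], [[0, 0, -1], 1.26, 0], [[0, 0, -1], 1.44, 0], [[0, 0, -1], 1.6, 0], [[0, 0, -1], 1.6, 0]])

```text
t: 28.28
ee_pos: [0.6365, 0.1694, 0.0967]
tool_rot: [-2.442, -1.977, -0.002]
force: [-7.4, -1.0, 19.9]
width: 0.115
gripper_force: 30.2
```

Run:
```python
from h import *
print(r.read_state()['torque'])
go([.6355,.1684,.0966],1.39)
```

```text
[0.00284639 1.79292051 0.51342039]
t28.27 pos [0.6365 0.1694 0.0967] yaw 1.361 j7 -0.04 shift [-1.2 -0.8  0.1] roll -0.029 F [-7.4 -1.  19.9] w 0.11
```

Emit:
send_rows(series=[[[0, 0, -2], 1.57, 0], [[0, 0, -3], 0, 0.1]])

```text
t: 28.52
ee_pos: [0.6353, 0.1698, 0.0971]
tool_rot: [-2.441, -1.977, 0.002]
force: [-1.5, -0.1, 5.0]
width: 0.109
gripper_force: 29.9
```

Emit:
send_rows(series=[[[0, 0, 0], 0, 0.4], [[0, 0, 0], 0, 0.4], [[0, 0, 0], 0, 0.4], [[0, 0, -30], 0, 0.4], [[0, 0, -80], 0, 0.5], [[0, 0, -100], 0, 0.6], [[0, 0, -100], 0, 0.6]])

```text
t: 29.4
ee_pos: [0.6367, 0.169, 0.1986]
tool_rot: [2.441, 1.977, 0.004]
force: [0.4, -0.3, -0.3]
width: 0.601
gripper_force: 0.0
```

Run:
```python
from fit import *
im=r.get_image('scene')[:,:,::-1].copy(); cv2.imwrite('pics/raw_sc3.png',im)
print(det('scene','cartridge1'))
for c in([.558,-.350],[.434,-.353]): print(cart('scene',im,c))
print(cart('scene',cv2.imread('pics/raw_sc2.png'),[.434,-.353]))
# known locked cap check
e=edge(im)
for h in(.095,.097,.099,.102,.106): print(h,[round(v,4) for v in fit(lambda v:-samp('scene',e,circ(v,.03,h)),[.6355,.1684],[.003,.003])[0]],fit(lambda v:-samp('scene',e,circ(v,.03,h)),[.6355,.1684],[.003,.003])[1])
go([.5,-.3,.2])
```

```text
[(0.9, array([ 0.559, -0.354,  0.06 ])), (0.74, array([ 0.435, -0.351,  0.056])), (0.67, array([0.64 , 0.178, 0.098])), (0.67, array([ 0.356, -0.418,  0.034])), (0.61, array([ 0.513, -0.442,  0.055]))]
(array([ 0.55899804, -0.34891062]), np.float64(-143.79693545906244))
(array([ 0.41481302, -0.37643894]), np.float64(-172.09873341895263))
(array([ 0.41567771, -0.3768059 ]), np.float64(-125.90046856928524))
0.095 [np.float64(0.6787), np.float64(0.1428)] -97.86863671822258
0.097 [np.float64(0.6834), np.float64(0.1563)] -84.55873761140477
0.099 [np.float64(0.7047), np.float64(0.1844)] -113.71362880195463
0.102 [np.float64(0.6877), np.float64(0.1689)] -82.07017839751764
0.106 [np.float64(0.6216), np.float64(0.1667)] -68.71924130999362
t29.50 pos [0.6354 0.1691 0.1962] yaw 1.362 j7 -0.11 shift [-487.   -35.1   -3.5] roll 0.000 F [-0.   0.  -0.7] w 0.60
```

Run:
```python
from h import *
print(ray('top',[[319,182],[396,210],[399,261.7]],.055)+[.0045,.002,0])
im=r.get_image('top')[:,:,::-1]; o=cv2.imread('pics/top0.png'); cv2.imwrite('pics/raw_top3.png',im)
d=np.abs(im.astype(int)-o).max(2)[180:290,370:425]; print((d>40).sum())
b=cv2.imread('pics/raw_sc3.png')[140:250,200:310]
f=lambda i:cv2.convertScaleAbs(cv2.resize(i,(400,400),interpolation=cv2.INTER_CUBIC),alpha=2.2)
cv2.imwrite('pics/s7.png',np.hstack([f(im[185:285,365:465]),f(b)]))
print(det('top','cartridge1'))
print(proj('scene',[[.6354,.169,.1]]))
go([.5,-.3,.2])
```

```text
[[ 0.62575293 -0.16926697  0.055     ]
 [ 0.55428644 -0.35857855  0.055     ]
 [ 0.42717469 -0.36185111  0.055     ]]
0
[(0.84, array([0.631, 0.17 , 0.095])), (0.8, array([ 0.505, -0.446,  0.055])), (0.71, array([ 0.423, -0.356,  0.057])), (0.7, array([ 0.328, -0.428,  0.055])), (0.63, array([0.525, 0.209, 0.084])), (0.6, array([ 0.547, -0.354,  0.056]))]
[[296.57440704 292.57131216]]
t29.60 pos [0.6352 0.169  0.1958] yaw 1.362 j7 -0.11 shift [-486.8  -35.    -3.5] roll 0.000 F [-0.2 -0.5 -0.7] w 0.60
```

Cartridge 1 is locked: its cap is at the right height and the turn ended on a hard stop. Next is cartridge B at about (0.5545, −0.358). It hasn't moved.

Run:
```python
from h import *
go([.5545,-.358,.15],1.571)
```

```text
t29.60 pos [0.6352 0.169  0.1958] yaw 1.362 j7 -0.11 shift [-532.2   30.5   46.4] roll -0.209 F [-0.2 -0.5 -0.7] w 0.60
```

Emit:
send_rows(series=[[[-532, 31, 0], -0.21, 0.6], [[-532, 31, 0], -0.21, 1], [[-532, 31, 0], -0.21, 1], [[-532, 31, 0], -0.21, 1], [[-532, 31, 0], -0.21, 1], [[-532, 31, 0], -0.21, 1], [[-532, 31, 0], -0.21, 1], [[-532, 31, 0], -0.21, 1], [[-532, 31, 0], -0.21, 1], [[-532, 31, 45], -0.21, 1], [[-532, 31, 45], -0.21, 1], [[-532, 31, 45], -0.21, 1]])

```text
t: 31.1
ee_pos: [0.5563, -0.3576, 0.1529]
tool_rot: [-2.219, -2.223, 0.001]
force: [0.2, -0.1, 0.3]
width: 1.003
gripper_force: 0.0
```

Run:
```python
from h import *
go([.5545,-.358,.043],1.571)
im=r.get_image('scene');print(det('scene','cartridge1'))
```

```text
t31.10 pos [ 0.5563 -0.3576  0.1529] yaw 1.572 j7 0.93 shift [ -0.4  -1.7 109.9] roll 0.001 F [ 0.2 -0.1  0.3] w 1.00
[(0.84, array([ 0.343, -0.419,  0.054])), (0.73, array([ 0.434, -0.35 ,  0.057])), (0.69, array([ 0.559, -0.352,  0.058])), (0.69, array([ 0.304, -0.313,  0.055])), (0.67, array([0.642, 0.179, 0.095])), (0.5, array([ 0.51 , -0.437,  0.055]))]
```

Emit:
send_rows(series=[[[0, -2, 40], 0, 1], [[0, -2, 80], 0, 1], [[0, -2, 102], 0, 1], [[0, -2, 110], 0, 1], [[0, -2, 110], 0, 0], [[0, -2, 110], 0, 0], [[0, -2, 110], 0, 0], [[0, -2, 110], 0, 0], [[0, -2, 110], 0, 0]])

```text
t: 32.33
ee_pos: [0.5544, -0.3583, 0.0436]
tool_rot: [2.22, 2.222, 0.001]
force: [-2.0, 1.1, 6.2]
width: 0.675
gripper_force: 30.0
```

Emit:
send_rows(series=[[[0, 0, 0], 0, 1], [[0, 0, 0], 0, 1], [[0, 0, -30], 0, 1], [[0, 0, -60], -0.18, 1], [[0, 0, -60], -0.36, 1], [[0, 0, -60], -0.54, 1], [[0, 0, -60], -0.72, 1], [[0, 0, -60], -0.9, 1], [[0, 0, -60], -1.08, 1], [[0, 0, -60], -1.26, 1], [[0, 0, -60], -1.44, 1], [[0, 0, -60], -1.57, 1]])

```text
t: 33.83
ee_pos: [0.5539, -0.358, 0.1024]
tool_rot: [0.008, -3.141, -0.0]
force: [-0.8, -1.0, -0.3]
width: 1.002
gripper_force: 0.0
```

Run:
```python
from h import *
go([.5545,-.358,.058],3.142)
```

```text
t33.83 pos [ 0.5539 -0.358   0.1024] yaw -3.137 j7 2.29 shift [-0.6 -0.  44.4] roll 0.005 F [-0.8 -1.  -0.3] w 1.00
```

Emit:
send_rows(series=[[[-1, 0, 20], 0, 0.6], [[-1, 0, 36], 0, 0.6], [[-1, 0, 43], 0, 0.6], [[-1, 0, 44], 0, 0.6], [[-1, 0, 44], 0, 0], [[-1, 0, 44], 0, 0], [[-1, 0, 44], 0, 0], [[-1, 0, 44], 0, 0], [[-1, 0, 44], 0, 0]])

```text
t: 34.95
ee_pos: [0.5552, -0.3582, 0.0588]
tool_rot: [-0.0, 3.141, -0.0]
force: [-1.0, -0.8, -0.3]
width: 0.111
gripper_force: 30.0
```

Run:
```python
from h import *
go([.5568,.1828,.158],2.96)
```

```text
t34.95 pos [ 0.5552 -0.3582  0.0588] yaw -3.141 j7 2.30 shift [ -1.7 540.9 -99.3] roll 0.182 F [-1.  -0.8 -0.3] w 0.11
```

Emit:
send_rows(series=[[[0, 0, -60], 0, 0], [[0, 50, -100], 0.05, 0], [[0, 110, -100], 0.1, 0], [[-1, 170, -100], 0.18, 0], [[-1, 230, -100], 0.18, 0], [[-1, 290, -100], 0.18, 0], [[-1, 350, -100], 0.18, 0], [[-1, 410, -100], 0.18, 0], [[-2, 470, -100], 0.18, 0], [[-2, 520, -100], 0.18, 0], [[-2, 541, -100], 0.18, 0], [[-2, 541, -100], 0.18, 0]])

```text
t: 36.45
ee_pos: [0.5565, 0.184, 0.1582]
tool_rot: [-0.278, -3.129, 0.001]
force: [1.0, -0.3, -2.4]
width: 0.115
gripper_force: 30.0
```

Run:
```python
from h import *
go([.5565,.1828,.158],2.96)
```

```text
t36.45 pos [0.5565 0.184  0.1582] yaw 2.964 j7 1.14 shift [-0.2 -1.2  0.2] roll 0.004 F [ 1.  -0.3 -2.4] w 0.11
```

Emit:
send_rows(series=[[[0, -1, 10], 0, 0], [[0, -1, 18], 0, 0], [[0, -1, 24], 0, 0], [[0, -1, 30], 0, 0], [[0, -1, 36], 0, 0], [[0, -1, 41], 0, 0], [[0, -1, 46], 0, 0], [[0, -1, 50], 0, 0], [[0, -1, 54], 0, 0], [[0, -1, 54], 0, 0]])

```text
t: 37.7
ee_pos: [0.5568, 0.182, 0.1047]
tool_rot: [-0.282, -3.129, -0.0]
force: [-1.1, -0.7, 3.2]
width: 0.109
gripper_force: 30.0
```

Same contact signature as before, so I'll press home and turn.

Emit:
send_rows(series=[[[0, 0, 3], 0, 0], [[0, 0, 6], 0, 0], [[0, 0, 9], 0, 0], [[0, 0, 10], 0, 0], [[0, 0, 10], 0, 0]])

```text
t: 38.33
ee_pos: [0.5568, 0.1821, 0.0962]
tool_rot: [0.282, 3.129, 0.001]
force: [-6.4, -2.3, 18.5]
width: 0.112
gripper_force: 30.0
```

Emit:
send_rows(series=[[[0, 0, 0], 0.18, 0], [[0, 0, 0], 0.36, 0], [[0, 0, 0], 0.54, 0], [[0, 0, 0], 0.72, 0], [[0, 0, 0], 0.9, 0], [[0, 0, 0], 1.08, 0], [[0, 0, 0], 1.26, 0], [[0, 0, 0], 1.44, 0], [[0, 0, 0], 1.6, 0], [[0, 0, 0], 1.6, 0]])

```text
t: 39.58
ee_pos: [0.5574, 0.182, 0.0961]
tool_rot: [2.441, 1.976, 0.002]
force: [-5.3, -0.9, 17.3]
width: 0.115
gripper_force: 30.3
```

Run:
```python
from h import *
print(r.read_state()['torque'])
go([.5565,.1828,.0966],1.39)
```

```text
[-0.66282163  1.35551909  0.59037005]
t39.58 pos [0.5574 0.182  0.0961] yaw 1.361 j7 -0.16 shift [ 0.6 -1.1 -0.5] roll -0.029 F [-5.3 -0.9 17.3] w 0.11
```

Emit:
send_rows(series=[[[0, 0, -1], 0, 0], [[0, 0, -2], 0, 0], [[0, 0, -2], 0, 0.4], [[0, 0, -2], 0, 0.4], [[0, 0, -2], 0, 0.4], [[0, 0, -30], 0, 0.4], [[0, 0, -80], 0, 0.5], [[0, 0, -100], 0, 0.6], [[0, 0, -100], 0, 0.6]])

```text
t: 40.7
ee_pos: [0.5577, 0.1823, 0.1959]
tool_rot: [2.441, 1.977, 0.005]
force: [-0.1, 0.2, -0.1]
width: 0.593
gripper_force: 0.0
```

Run:
```python
from h import *
r.get_image('scene');r.get_image('top');print(det('scene','cartridge1'),det('top','cartridge1'))
go([.428,-.361,.15],1.14)
```

```text
[(0.89, array([0.562, 0.188, 0.096])), (0.79, array([0.641, 0.177, 0.093])), (0.68, array([ 0.341, -0.421,  0.058])), (0.61, array([ 0.512, -0.443,  0.054])), (0.52, array([ 0.435, -0.351,  0.056])), (0.5, array([ 0.303, -0.312,  0.054]))] [(0.89, array([ 0.502, -0.446,  0.053])), (0.69, array([ 0.331, -0.428,  0.056])), (0.65, array([0.555, 0.18 , 0.095])), (0.6, array([0.626, 0.165, 0.095])), (0.6, array([ 0.422, -0.353,  0.055]))]
t40.90 pos [0.556  0.182  0.1933] yaw 1.362 j7 -0.25 shift [-557.7  -12.6   44. ] roll 0.222 F [0.5 0.  0.6] w 0.60
```

Emit:
send_rows(series=[[[-557, -13, 0], 0.22, 0.6], [[-557, -13, 0], 0.22, 1], [[-557, -13, 0], 0.22, 1], [[-557, -13, 0], 0.22, 1], [[-557, -13, 0], 0.22, 1], [[-557, -13, 0], 0.22, 1], [[-557, -13, 0], 0.22, 1], [[-557, -13, 0], 0.22, 1], [[-557, -13, 0], 0.22, 1], [[-557, -13, 44], 0.22, 1], [[-557, -13, 44], 0.22, 1], [[-557, -13, 44], 0.22, 1]])

```text
t: 42.4
ee_pos: [0.4287, -0.3598, 0.151]
tool_rot: [-2.642, -1.698, 0.001]
force: [0.3, 0.1, -0.5]
width: 0.998
gripper_force: 0.0
```

Run:
```python
from h import *
go([.428,-.361,.043],1.14)
r.get_image('scene');print(det('scene','cartridge1'))
```

```text
t42.40 pos [ 0.4287 -0.3598  0.151 ] yaw 1.142 j7 0.63 shift [ -1.4  -0.  108. ] roll 0.002 F [ 0.3  0.1 -0.5] w 1.00
[(0.89, array([0.566, 0.187, 0.095])), (0.85, array([ 0.436, -0.352,  0.053])), (0.84, array([ 0.304, -0.314,  0.055])), (0.69, array([0.638, 0.173, 0.095])), (0.67, array([ 0.512, -0.443,  0.052])), (0.48, array([ 0.342, -0.418,  0.054]))]
```

Emit:
send_rows(series=[[[-1, 0, 40], 0, 1], [[-1, 0, 80], 0, 1], [[-1, 0, 100], 0, 1], [[-1, 0, 108], 0, 1], [[-1, 0, 108], 0, 0], [[-1, 0, 108], 0, 0], [[-1, 0, 108], 0, 0], [[-1, 0, 108], 0, 0], [[-1, 0, 108], 0, 0]])

```text
t: 43.62
ee_pos: [0.4282, -0.3613, 0.0434]
tool_rot: [2.643, 1.697, 0.001]
force: [-1.7, 1.3, 6.5]
width: 0.676
gripper_force: 30.0
```

Emit:
send_rows(series=[[[0, 0, 0], 0, 1], [[0, 0, 0], 0, 1], [[0, 0, -30], 0, 1], [[0, 0, -60], -0.18, 1], [[0, 0, -60], -0.36, 1], [[0, 0, -60], -0.54, 1], [[0, 0, -60], -0.72, 1], [[0, 0, -60], -0.9, 1], [[0, 0, -60], -1.08, 1], [[0, 0, -60], -1.26, 1], [[0, 0, -60], -1.44, 1], [[0, 0, -60], -1.57, 1]])

```text
t: 45.12
ee_pos: [0.428, -0.3611, 0.1026]
tool_rot: [0.663, 3.071, 0.0]
force: [-0.1, 0.3, -0.9]
width: 0.997
gripper_force: 0.0
```

Run:
```python
from h import *
go([.428,-.361,.058],2.71)
```

```text
t45.12 pos [ 0.428  -0.3611  0.1026] yaw 2.717 j7 1.99 shift [ 0.1  0.1 44.6] roll 0.007 F [-0.1  0.3 -0.9] w 1.00
```

Emit:
send_rows(series=[[[0, 0, 20], 0, 0.6], [[0, 0, 36], 0, 0.6], [[0, 0, 43], 0, 0.6], [[0, 0, 44], 0, 0.6], [[0, 0, 44], 0, 0], [[0, 0, 44], 0, 0], [[0, 0, 44], 0, 0], [[0, 0, 44], 0, 0], [[0, 0, 44], 0, 0]])

```text
t: 46.25
ee_pos: [0.4281, -0.3611, 0.0587]
tool_rot: [0.67, 3.069, -0.0]
force: [-0.2, 0.7, -1.0]
width: 0.116
gripper_force: 30.0
```

Run:
```python
from h import *
go([.4781,.1972,.158],2.96)
```

```text
t46.25 pos [ 0.4281 -0.3611  0.0587] yaw 2.712 j7 2.02 shift [187.2 528.4 -99.4] roll -0.248 F [-0.2  0.7 -1. ] w 0.12
```

Emit:
send_rows(series=[[[0, 0, -60], 0, 0], [[18, 50, -100], -0.1, 0], [[38, 106, -100], -0.2, 0], [[58, 163, -100], -0.25, 0], [[78, 220, -100], -0.25, 0], [[98, 276, -100], -0.25, 0], [[118, 333, -100], -0.25, 0], [[138, 390, -100], -0.25, 0], [[158, 446, -100], -0.25, 0], [[177, 500, -100], -0.25, 0], [[187, 528, -100], -0.25, 0], [[187, 528, -100], -0.25, 0]])

```text
t: 47.75
ee_pos: [0.4775, 0.1995, 0.1582]
tool_rot: [-0.275, -3.129, -0.001]
force: [-0.3, -0.6, -2.0]
width: 0.112
gripper_force: 30.0
```

Run:
```python
from h import *
go([.4778,.1972,.158],2.96)
```

```text
t47.75 pos [0.4775 0.1995 0.1582] yaw 2.966 j7 0.96 shift [-0.7 -2.2  0.2] roll 0.006 F [-0.3 -0.6 -2. ] w 0.11
```

Emit:
send_rows(series=[[[0, -1, 8], 0, 0], [[0, -1, 10], 0, 0], [[0, -1, 10], 0, 0]])

```text
t: 48.12
ee_pos: [0.4778, 0.1947, 0.1484]
tool_rot: [-0.285, -3.128, 0.001]
force: [0.3, -0.3, -1.1]
width: 0.112
gripper_force: 30.0
```

Run:
```python
from h import *
for i in range(4): r.get_image('top'); go([.4778,.1972,.158],2.96)
```

```text
t48.17 pos [0.478  0.195  0.1486] yaw 2.960 j7 0.96 shift [ 0.6  2.2 -9.4] roll 0.000 F [ 0.  -0.  -0.1] w 0.11
t48.23 pos [0.4781 0.1952 0.1488] yaw 2.961 j7 0.96 shift [ 0.7  1.9 -9.2] roll 0.001 F [ 0.2 -0.5 -1.4] w 0.12
t48.27 pos [0.4781 0.1954 0.1488] yaw 2.961 j7 0.96 shift [ 0.6  1.7 -9.2] roll 0.001 F [ 0.5 -0.5 -2.3] w 0.11
t48.33 pos [0.4781 0.1956 0.1488] yaw 2.961 j7 0.96 shift [ 0.6  1.5 -9.2] roll 0.001 F [-0.2  0.6 -2.3] w 0.11
```

Emit:
send_rows(series=[[[0, 1, 5], 0, 0], [[0, 1, 12], 0, 0], [[0, 1, 18], 0, 0], [[0, 1, 24], 0, 0], [[0, 1, 30], 0, 0], [[0, 1, 35], 0, 0], [[0, 1, 39], 0, 0], [[0, 1, 43], 0, 0], [[0, 1, 44], 0, 0], [[0, 1, 44], 0, 0]])

```text
t: 49.58
ee_pos: [0.4782, 0.1968, 0.1049]
tool_rot: [0.282, 3.129, 0.0]
force: [-1.7, -0.6, 2.6]
width: 0.111
gripper_force: 30.0
```

Emit:
send_rows(series=[[[0, 0, 3], 0, 0], [[0, 0, 6], 0, 0], [[0, 0, 9], 0, 0], [[0, 0, 10], 0, 0], [[0, 0, 10], 0, 0]])

```text
t: 50.2
ee_pos: [0.4782, 0.1969, 0.096]
tool_rot: [0.282, 3.129, 0.001]
force: [-6.3, -3.4, 20.0]
width: 0.113
gripper_force: 30.0
```

Emit:
send_rows(series=[[[0, 0, 0], 0.18, 0], [[0, 0, 0], 0.36, 0], [[0, 0, 0], 0.54, 0], [[0, 0, 0], 0.72, 0], [[0, 0, 0], 0.9, 0], [[0, 0, 0], 1.08, 0], [[0, 0, 0], 1.26, 0], [[0, 0, 0], 1.44, 0], [[0, 0, 0], 1.6, 0], [[0, 0, 0], 1.6, 0]])

```text
t: 51.45
ee_pos: [0.4789, 0.1977, 0.096]
tool_rot: [2.441, 1.977, 0.003]
force: [-4.5, -1.6, 18.4]
width: 0.115
gripper_force: 30.2
```

Run:
```python
from h import *
print(r.read_state()['torque'])
go([.4781,.1972,.0966],1.39)
```

```text
[-0.44921036  1.03073545  0.47811681]
t51.45 pos [0.4789 0.1977 0.096 ] yaw 1.362 j7 -0.41 shift [-0.6 -0.7 -0.6] roll -0.028 F [-4.5 -1.6 18.4] w 0.11
```

Third one home and turned to the stop. Releasing and checking all three.

Emit:
send_rows(series=[[[0, 0, -1], 0, 0], [[0, 0, -2], 0, 0], [[0, 0, -2], 0, 0.4], [[0, 0, -2], 0, 0.4], [[0, 0, -2], 0, 0.4], [[0, 0, -30], 0, 0.4], [[0, 0, -80], 0, 0.5], [[0, 0, -140], 0, 0.3], [[0, 0, -200], 0, 0], [[0, 0, -200], 0, 0]])

```text
t: 52.7
ee_pos: [0.4803, 0.1973, 0.2989]
tool_rot: [2.441, 1.977, 0.013]
force: [0.4, -1.3, -0.2]
width: 0.197
gripper_force: 0.0
```

Run:
```python
from h import *
r.get_image('scene');r.get_image('top');print(det('scene','cartridge1'),det('top','cartridge1'))
print(det('scene','cover_front_top'),det('top','knife'),det('scene','knife'))
go([.5982,.4091,.296],1.39)
```

```text
[(0.8, array([0.564, 0.188, 0.097])), (0.7, array([0.642, 0.179, 0.094])), (0.69, array([ 0.301, -0.313,  0.054])), (0.66, array([0.485, 0.204, 0.096])), (0.65, array([ 0.512, -0.44 ,  0.054])), (0.57, array([ 0.338, -0.42 ,  0.054])), (0.51, array([0.592, 0.339, 0.173]))] [(0.92, array([ 0.502, -0.446,  0.052])), (0.79, array([ 0.329, -0.426,  0.057])), (0.78, array([ 0.3  , -0.326,  0.056])), (0.74, array([0.628, 0.168, 0.094])), (0.72, array([0.553, 0.18 , 0.096])), (0.58, array([0.479, 0.198, 0.096]))]
[(0.85, array([0.594, 0.339, 0.169]))] [(0.65, array([ 0.463, -0.066,  0.023])), (0.19, array([ 0.685, -0.38 ,  0.083]))] [(0.77, array([ 0.469, -0.066,  0.02 ])), (0.26, array([0.583, 0.266, 0.083]))]
t53.05 pos [0.4775 0.1965 0.2933] yaw 1.362 j7 -0.57 shift [233.   73.9  -3.3] roll -0.028 F [-0.6 -0.6  0.4] w 0.01
```

Emit:
send_rows(series=[[[60, 20, 0], -0.03, 0], [[120, 38, 0], -0.03, 0], [[180, 57, 0], -0.03, 0], [[233, 74, 0], -0.03, 0], [[233, 74, 0], -0.03, 0], [[233, 74, 0], -0.03, 0]])

```text
t: 53.8
ee_pos: [0.5989, 0.4084, 0.293]
tool_rot: [2.411, 2.012, -0.004]
force: [-0.8, -0.7, 1.2]
width: 0.004
gripper_force: 0.0
```

Run:
```python
from h import *
go([.5982,.4091,.132],1.39)
im=r.get_image('top')[:,:,::-1];cv2.imwrite('pics/raw_top5.png',im);im=r.get_image('scene')[:,:,::-1];cv2.imwrite('pics/raw_sc5.png',im)
```

```text
t53.80 pos [0.5989 0.4084 0.293 ] yaw 1.391 j7 -0.63 shift [  1.   -0.6 161. ] roll 0.001 F [-0.8 -0.7  1.2] w 0.00
```

Emit:
send_rows(series=[[[1, 0, 50], 0, 0], [[1, 0, 100], 0, 0], [[1, 0, 140], 0, 0], [[1, 0, 158], 0, 0], [[1, 0, 161], 0, 0], [[1, 0, 161], 0, 0]])

```text
t: 54.65
ee_pos: [0.5999, 0.4106, 0.1356]
tool_rot: [2.411, 2.014, 0.004]
force: [1.0, 0.0, -0.2]
width: 0.008
gripper_force: 0.0
```

Emit:
send_rows(series=[[[-15, 0, 0], 0, 0], [[-25, 0, 0], 0, 0], [[-37, 0, -14], 0, 0], [[-48, 0, -28], 0, 0], [[-63, 0, -40], 0, 0], [[-78, 0, -51], 0, 0], [[-90, 0, -57], 0, 0], [[-102, 0, -62], 0, 0], [[-115, 0, -66], 0, 0], [[-127, 0, -70], 0, 0]])

```text
t: 55.9
ee_pos: [0.5765, 0.2849, 0.2042]
tool_rot: [-2.411, -2.014, -0.002]
force: [3.0, 3.3, 0.6]
width: 0.004
gripper_force: 1.5
```

Run:
```python
from h import *
go([.5568,.1828,.2],1.39)
r.get_image('scene');print(det('scene','cover_front_top'))
```

```text
t55.90 pos [0.5765 0.2849 0.2042] yaw 1.392 j7 -0.47 shift [-104.    -1.2    4.1] roll 0.002 F [3.  3.3 0.6] w 0.00
[(0.72, array([0.622, 0.278, 0.167]))]
```

Emit:
send_rows(series=[[[-16, 0, -2], 0, 0], [[-31, 0, -2], 0, 0], [[-46, 0, 0], 0, 0], [[-62, 0, 3], 0, 0], [[-77, 0, 9], 0, 0], [[-91, 0, 16], 0, 0], [[-104, 0, 25], 0, 0], [[-117, 0, 35], 0, 0], [[-126, 0, 44], 0, 0], [[-134, 0, 54], 0, 0]])

```text
t: 57.25
ee_pos: [0.5524, 0.1529, 0.149]
tool_rot: [2.411, 2.014, -0.0]
force: [0.1, 0.5, 0.8]
width: 0.006
gripper_force: 0.4
```

Emit:
send_rows(series=[[[-4, 0, 6], 0, 0], [[-7, 0, 11], 0, 0], [[-9, 0, 15], 0, 0], [[-9, 0, 17], 0, 0], [[-9, 0, 19], 0, 0], [[-9, 0, 19], 0, 0]])

```text
t: 58.0
ee_pos: [0.5511, 0.1448, 0.1341]
tool_rot: [-2.41, -2.013, -0.003]
force: [-12.9, -2.5, 35.1]
width: 0.006
gripper_force: 17.4
```

Run:
```python
from h import *
go([.5568,.1828,.134],1.39)
r.get_image('scene');print(det('scene','cover_front_top'),det('scene','cover'))
```

```text
t58.00 pos [0.5511 0.1448 0.1341] yaw 1.392 j7 -0.24 shift [38.4 -1.1  0.2] roll 0.002 F [-12.9  -2.5  35.1] w 0.01
[(0.81, array([0.575, 0.201, 0.134])), (0.66, array([ 0.749, -0.038,  0.024]))] [(0.79, array([0.576, 0.201, 0.136])), (0.18, array([ 0.75 , -0.038,  0.029]))]
```

The cover is shut: its top is at 134 mm and it resists firmly. Backing off for a last look.

Emit:
send_rows(series=[[[0, 0, -10], 0, 0], [[0, 0, -60], 0, 0], [[0, 0, -120], 0, 0], [[-40, -60, -150], 0, 0.2], [[-40, -120, -150], 0, 0.2], [[-40, -120, -150], 0, 0.2], [[-40, -120, -150], 0, 0.2]])

```text
t: 59.02
ee_pos: [0.4258, 0.1272, 0.2811]
tool_rot: [-2.409, -2.015, -0.003]
force: [0.2, 0.5, -0.3]
width: 0.206
gripper_force: 0.0
```

Run:
```python
from h import *
im=r.get_image('scene')[:,:,::-1]; o=cv2.imread('pics/scene0.png'); s5=cv2.imread('pics/raw_sc5.png')
f=lambda i:cv2.convertScaleAbs(cv2.resize(i,(400,360),interpolation=cv2.INTER_CUBIC),alpha=2)
cv2.imwrite('pics/fin.png',np.hstack([f(im[170:350,200:400]),f(s5[240:330,260:360])]))
d=np.abs(im.astype(int)-o).max(2); print('unit diff',(d[265:335,270:390]>50).mean(),'bowl',(d[250:300,200:250]>50).mean(),'jar',(d[170:205,178:208]>50).mean())
print(det('scene','knife'),det('scene','bowl'),det('scene','jar'));go([.5,0,.3])
```

```text
unit diff 0.004047619047619047 bowl 0.0 jar 0.0
[(0.64, array([ 0.47 , -0.065,  0.022])), (0.52, array([0.573, 0.201, 0.137]))] [(0.6, array([ 0.75 , -0.04 ,  0.026]))] [(0.59, array([ 0.701, -0.366,  0.057]))]
t59.23 pos [0.4268 0.1265 0.2803] yaw 1.391 j7 -0.55 shift [-111.4   94.7  -19.5] roll 0.000 F [-0.1  0.1 -0.4] w 0.19
```

View pics/fin.png

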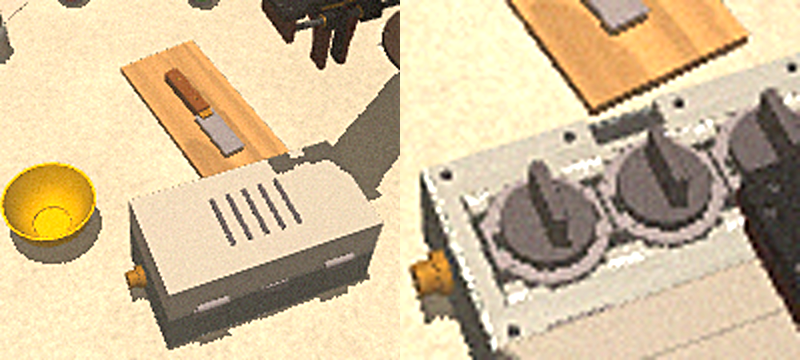

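The left half shows the cover shut, with the knife flat on the board at (200,105) and the bowl unmoved. The right half was taken before I closed the cover: the wings at (550,205) and (665,170) run along the unit's x, with their caps down on the rings. Handing in.

```bash
python3 -c "
from cell import r
print(r.hand_in())"
```

```text
the job is handed in; nothing more can be done
None
```

The job is handed in (no score came back): by sensor and camera checks, the cover was levered fully open, all three cartridges were locked in their ports, and it was shut again, with the knife flat on the ware board and the bowl and jar unmoved.

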